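# Clamp a model engine unit in the spring-and-cam jig

### The arm

A 6-joint arm with a two-finger parallel gripper is mounted at the origin on the work surface. World frame = base frame: x ahead of the robot, y to its left, z up, the work surface at z = 0. Lengths are in m, angles in rad, forces in N, time in s.
With the tool pointing down it reaches from about 0.3 to 0.775 m from the base axis. Payload 14.6 kg.
Tool frame: the origin (TCP) lies on the centre line of the jaws, within the pads' length; the fingertips stand 17 mm ahead of it and the grasp point (between the pads) lies 2 mm behind it; z points along the fingers, x is the direction in which the jaws open and shut, and the axes are right-handed (so a half turn about z gives the same grasp; the last joint's range is limited). The gripper opens to 94 mm and grips with 3 to 60 N. Pads are 16 mm wide; open, the fingers measure 119 mm over their backs; the gripper's body (75 mm by 177 mm) begins 78 mm behind the grasp point.
Start: joints at [-1.221, 0.3, 1.521, -0, 1.321, -0.067], TCP at [0.223, -0.503, 0.222] pointing down, gripper open.
Joint ranges: [-3.03, 3.03], [-0.79, 2.21], [0.23, 2.52], [-1.04, 4.18], [0, 3.07], [-2.55, 2.55]. Speed limits (rad/s): [2.22, 2.22, 2.57, 3.14, 3.14, 3.14].

### API

Orientations are given as [roll, pitch, yaw] about the fixed x, y, z axes, in that order (R = Rz(yaw) Ry(pitch) Rx(roll)).
In Python, from station import ctrl gives the robot as it stands. The module is installed in compiled form; this text tells all that it offers.
- The arm moves only by the tool drive_tool, never from a script. Its argument "increments" is a list of rows, each a list of 3 entries, a list of its own where there are three numbers: the turn, a rotation vector about the tool's x, y, z in degrees, then the shift along the tool's x, y, z in mm, then the opening, from 0 (shut) to 1 (fully open). In form: [[[ax, ay, az], [dx, dy, dz], hand], ...]. A call has 1 to 20 rows; each row shifts and turns the commanded pose from where the row before left it, along the tool's axes as they then stand; what a row does not reach is not made up. A row lasts 1/8 s, in which the tool goes at most 62.5 mm and 10.7 degrees, less where a joint would pass 70% of its speed; a pose out of reach is approached as far as the arm can. A call with a gripper value outside its range is refused whole. The fingers move at their own pace and stop on an object; "squeeze" is the grip in N (left out, the last holds). Time passes only in rows, so rows that do not move let the fingers close. It gives the time, the measured TCP pose, the force and the opening at its end, in the units of the state.
- ctrl.get_obs(): the state, without advancing time (a new reading comes with each control period).
- ctrl.camera(name): name is "scene" or "top" or "wrist"; returns the picture (420x560x3 uint8, red, green, blue); there is no depth.
- ctrl.calibration(name): a dict with "fx", "fy", "cx", "cy" (pixels), "rvec" (rotation vector, rad) and "tvec" (3), from world to camera coordinates, as OpenCV has them. Camera axes: x right, y down, z forward; pixel columns grow to the right and rows downward; lengths in m; the calibration is good to about 2 mm. The wrist camera is an equidistant fisheye: a pixel r from the principal point sees the ray r / f radians off the axis. A picture is of the moment at which its call begins: read the wrist's pose just before it. calibration takes no time and is no camera call; for the wrist camera it gives the pose at the moment of the call.
- ctrl.hand_in(): hands the job in, once; it reports no verdict.
The state is a dict: "time_s": time; "qpos": joint angles; "joint_vel": joint speeds; "tau": joint torques, N m; "ee_pos": TCP position; "eef_rot": TCP orientation; "force": force on the tool from outside, world axes, zero at the start; "moment": the same for the moment, N m; "grip_width": finger opening in m.
Only numpy, scipy, OpenCV 4.12 (cv2) and the standard library are available. Lean on these libraries where they do the work, as an engineer would, in place of code of your own. Each camera call takes 0.05 s, during which the arm holds its last target.

### The job

Mount the red model-engine unit in the blue jig: push the black-ball lever back until the sprung hold-down arm stays up, take the unit from the table and set it down (do not drop it) flat between the rails, with its bare end at the end stop and its flywheel towards the brass eccentric. Then push the lever forward so that the arm springs down and bears on the unit, and after that turn the red T-handle clockwise until the eccentric presses the unit firmly against the end stop. Let go, and leave everything else where it is.

Things in the scene. Friction and masses are not known exactly. Their poses are not given: they have to be found in the camera images.
- red_unit_grip (a point): model engine unit: red bed 100 x 48 x 14 mm; on it an aluminium block 30 x 30 mm from 14 to 58 mm up (brass cap to 63) and, near the +x end, a steel flywheel 26 mm across, 9 mm thick, top at 41. This point: the block's centre, 36 mm above the underside, 10 mm from the bed's centre towards +x. x: along the bed to the flywheel end, z up. Loose on the table. 0.25 to 0.5 kg.
- jig: fixed jig: blue plate 290 x 150 x 12 mm. Origin on the table below the nest point, same axes. Carries the sprung arm with its lever at the -x end, the seat in the middle, the brass eccentric at the +x end. Seat: two rails 9 mm tall along x with inner faces at y = +-27.5 mm, 70 mm long, and a steel end stop 9 mm tall with its face at x = -50 mm.
- nest (a point): centre of the jig's seat, on the plate's top, 12 mm above the table. x: from the lever end to the eccentric end, y across, z up. The unit goes in with its x along this x, bare end at the stop. Hard against the stop its block centre is at (10, 0, 36) mm here; with the eccentric backed off there is 5 to 6 mm of play in x, so aim at (12.5, 0, 36).
- holddown (a joint): sprung hold-down arm (rad); cross pivot at x -98, z 28 mm from nest. 0: nose down over the seat (pad at x -34), lever leaning 0.7 rad towards the seat; 1.4: lever leaning 0.7 away, nose clear, so the unit can come straight down. Over-centre spring: from either side of 0.7 it snaps to the near end and stays; about 5 N at the ball moves it. On the unit it reads about 0.12 and bears with about 6.5 N.
- lever_ball (a point): centre of the black ball, 24 mm across, at the top of the arm's lever (10 mm rod, 100 mm from pivot to ball). 116 mm above the table at either end of the swing, 140 mm half-way; it travels 129 mm along the jig's -x from nose down to nose raised. Push it sideways with closed fingers, from either side.
- cam (a joint): eccentric (rad), grows clockwise seen from above, 0 to 1.6 (end). Brass disc, radius 26 mm, 8 mm off its axis, which stands at x = +74.25, y = 0 mm from nest: its rim is 26 - 8 cos(angle) mm from the axis towards the seat. With the unit against the stop it meets it at about 1.3 and stalls by 1.4; turn on firmly (0.5 N m or more) to press. Let go, it stays within 0.1 and keeps pressing (friction 0.12 N m).
- cam_grip (a point): centre of the red T-handle bar on the eccentric's axis: bar 40 mm long, 14 mm wide, 24 mm high, centre 92 mm above the table. y lies along the bar and turns with it; at angle 0 it is parallel to the nest's y, the bar across the jig.
- green_unit_grip (a point): model engine unit: green bed 100 x 48 x 14 mm; on it an aluminium block 30 x 30 mm from 14 to 58 mm up (brass cap to 63) and, near the +x end, a steel flywheel 26 mm across, 9 mm thick, top at 41. This point: the block's centre, 36 mm above the underside, 10 mm from the bed's centre towards +x. x: along the bed to the flywheel end, z up. Loose on the table. Not to be used.
- yellow_unit_grip (a point): model engine unit: yellow bed 100 x 48 x 14 mm; on it an aluminium block 30 x 30 mm from 14 to 58 mm up (brass cap to 63) and, near the +x end, a steel flywheel 26 mm across, 9 mm thick, top at 41. This point: the block's centre, 36 mm above the underside, 10 mm from the bed's centre towards +x. x: along the bed to the flywheel end, z up. Loose on the table. Not to be used.
- oil_pot: small loose brass oil pot, 22 mm across, 34 mm tall, standing on the jig's deck beside the lever's pivot (jig x about -90, y about +55 mm); origin under its centre. Leave alone.
- beaker: loose clear plastic cup, 72 mm across, 85 mm tall; origin under its centre. Leave alone.
- match_tin: loose green flat tin 56 x 38 x 16 mm; origin under its centre. Leave alone.
- driver: loose screwdriver 170 mm long lying on the table. Leave alone.
- oil_bottle: loose white bottle, 44 mm across, 100 mm tall; origin under its centre. Leave alone.
- spanner: loose spanner 140 mm long lying on the table. Leave alone.
- red_unit: the same red unit; origin under the centre of its bed plate.
There are look-alikes about, which are no part of the job. Several things look just like the red_unit: the one meant starts farthest to the robot's left.

How it is judged:
By the outcome, as a careful person would: the job done as asked, in the order asked, and still so for the second after the job is handed in, with the robot touching nothing.
It also fails if it takes over 72 s, if anything falls off the work surface, if the arm or the gripper's body presses on something with over 40 N, if the wrist force passes 120 N, or if a joint passes its speed limit or range.

## Working session

There is one attempt and no reset: what is moved stays moved. The work goes in short steps, Python scripts to look and compute and a tool call to move; the robot and the scene stay as the last step left them, time stands still between calls to the robot, and variables do not carry over. Pictures are saved under pics/ and viewed, and the job is handed in when it is done.

Besides the shell and the picture viewer there is one more tool, called after "Emit:" as name(argument=value, ...) on one line, values as JSON. drive_tool: Moves the arm, as the interface text tells. Its arguments: {"type":"object","properties":{"increments":{"type":"array"},"squeeze":{"type":"number"}},"required":["increments"]}

```bash
mkdir -p pics
cat > h.py <<'E'
import numpy as np,cv2
from station import ctrl
from scipy.spatial.transform import Rotation as R
def cam(n,fn):
    c=ctrl.calibration(n); im=ctrl.camera(n); cv2.imwrite(f'pics/{fn}.png',cv2.cvtColor(im,cv2.COLOR_RGB2BGR)); return im,c
def ray(c,u,v,fish=False):
    Rm,_=cv2.Rodrigues(np.array(c['rvec'],float)); t=np.array(c['tvec'],float).reshape(3)
    a=np.array([(u-c['cx'])/c['fx'],(v-c['cy'])/c['fy']])
    if fish:
        th=np.hypot(*a); s=np.sin(th)/th if th>1e-9 else 1; d=np.array([a[0]*s,a[1]*s,np.cos(th)])
    else: d=np.array([a[0],a[1],1])
    return -Rm.T@t, Rm.T@d
def onz(c,u,v,z,fish=False):
    o,d=ray(c,u,v,fish); return o+d*(z-o[2])/d[2]
def proj(c,p,fish=False):
    Rm,_=cv2.Rodrigues(np.array(c['rvec'],float)); q=Rm@np.array(p)+np.array(c['tvec'],float).reshape(3)
    if fish:
        th=np.arctan2(np.hypot(q[0],q[1]),q[2]); k=th/np.hypot(q[0],q[1])
        return c['cx']+c['fx']*q[0]*k, c['cy']+c['fy']*q[1]*k
    return c['cx']+c['fx']*q[0]/q[2], c['cy']+c['fy']*q[1]/q[2]
E
python3 - <<'E'
from h import *
o=ctrl.get_obs();print({k:np.round(v,3) for k,v in o.items()})
for n in['scene','top','wrist']:
    im,c=cam(n,n+'0');print(n,c,im.shape)
    np.save(n+'0.npy',c,allow_pickle=True)
E
```

```text
{'time_s': np.float64(0.0), 'qpos': array([-1.221,  0.3  ,  1.522, -0.   ,  1.321, -0.067]), 'joint_vel': array([-0.   , -0.002,  0.001,  0.001,  0.   , -0.   ]), 'tau': array([ 1.0000e-03, -5.3180e+01, -3.5274e+01,  7.1000e-02,  2.4000e-02,
       -0.0000e+00]), 'ee_pos': array([ 0.223, -0.503,  0.222]), 'eef_rot': array([-3.142e+00,  1.000e-03, -1.154e+00]), 'force': array([ 0.609, -1.214,  0.527]), 'moment': array([0.002, 0.021, 0.013]), 'grip_width': np.float64(0.094)}
scene {'fx': 545.0745778027464, 'fy': 545.0745778027464, 'cx': 280.75062147203306, 'cy': 197.75681729032817, 'rvec': array([ 2.2226303 ,  0.96093917, -0.36676728]), 'tvec': array([-0.37938932, -0.22088822,  1.65719884])} (420, 560, 3)
top {'fx': 440.5723635274757, 'fy': 440.5723635274757, 'cx': 287.9720501162429, 'cy': 208.50460705334095, 'rvec': array([ 2.23016518, -2.16933893,  0.06399186]), 'tvec': array([-0.01252049,  0.53662982,  1.11388152])} (420, 560, 3)
wrist {'fx': 325.19226210127806, 'fy': 325.19226210127806, 'cx': 278.5493568304234, 'cy': 215.5641620843068, 'rvec': array([-2.46570078,  1.6060721 ,  0.18705019]), 'tvec': array([-0.54985539, -0.02496578,  0.38970596])} (420, 560, 3)
```

View pics/top0.png

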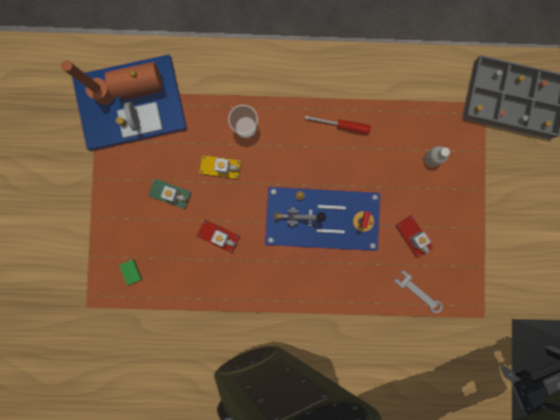

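View pics/scene0.png

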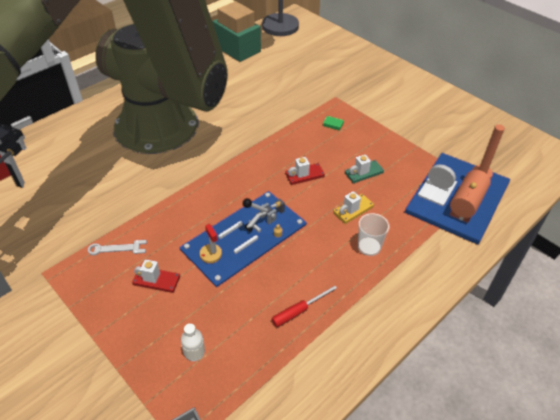

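View pics/wrist0.png

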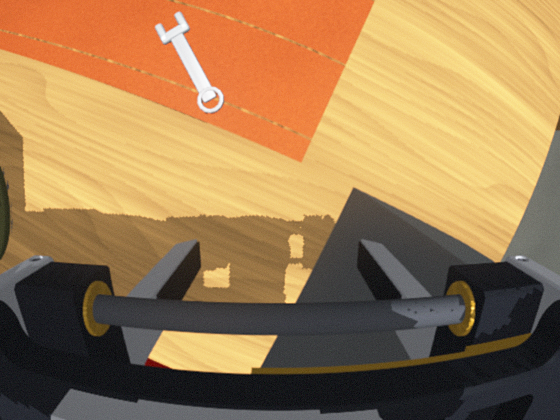

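Candidates for the red unit in the top view are red units at (218,236) and (414,236). The green unit at (170,194) and the yellow one at (220,167) are look-alikes in other colours, and the engine toy at (130,85) is no part of the job. The robot's left is image left, so I choose (218,236). I'll check it in a crop.

Run:
```python
import cv2,numpy as np
from h import *
im=cv2.imread('pics/top0.png')
a=cv2.resize(im[140:270,140:390],(800,416),interpolation=cv2.INTER_CUBIC)
cv2.imwrite('pics/top0c.png',a)
im2=cv2.imread('pics/scene0.png')
cv2.imwrite('pics/sc0c.png',cv2.resize(im2[150:290,170:400],(798,486),interpolation=cv2.INTER_CUBIC))
c=ctrl.calibration('top')
print('cam',ray(c,0,0)[0])
for p in [(218,236),(414,236)]: print(onz(c,*p,0))
hsv=cv2.cvtColor(im,cv2.COLOR_BGR2HSV)
# jig plate blue
m=cv2.inRange(hsv,(105,120,40),(130,255,255)); m[:, :240]=0
pts=cv2.findNonZero(m); r=cv2.minAreaRect(pts); b=cv2.boxPoints(r); print('jig',r); P=np.array([onz(c,*q,0.012) for q in b]); print(P.round(4), P.mean(0))
# red bed
m=cv2.inRange(hsv,(0,180,60),(4,255,255))|cv2.inRange(hsv,(174,150,60),(180,255,255))
w=np.zeros_like(m);w[210:260,190:250]=m[210:260,190:250]
cv2.imwrite('pics/m.png',w)
cn,_=cv2.findContours(w,cv2.RETR_EXTERNAL,cv2.CHAIN_APPROX_NONE)
for k in cn:
  if cv2.contourArea(k)>30:
    r=cv2.minAreaRect(k);b=cv2.boxPoints(r);print(r);P=np.array([onz(c,*q,0.014) for q in b]); print(P.round(4), P.mean(0))
print(hsv[236,205],hsv[236,160], hsv[228,215])
```

```text
cam [0.48019817 0.01062815 1.13936698]
[0.46148161 0.18058527 0.        ]
[ 0.47531981 -0.32576054  0.        ]
jig ((322.3876953125, 218.52154541015625), (109.7751693725586, 55.913780212402344), 3.1798300743103027)
[[ 0.4462  0.0558  0.012 ]
 [ 0.5893  0.0521  0.012 ]
 [ 0.5816 -0.2299  0.012 ]
 [ 0.4383 -0.2245  0.012 ]] [ 0.51385093 -0.08661516  0.012     ]
((218.03094482421875, 235.680419921875), (38.17701721191406, 17.46395492553711), 23.96249008178711)
[[0.4605 0.2318 0.014 ]
 [0.5016 0.2152 0.014 ]
 [0.4646 0.1251 0.014 ]
 [0.4236 0.1418 0.014 ]] [0.46255521 0.1784628  0.014     ]
[  3 204 136] [ 10 168 137] [  2 203 137]
```

View pics/top0c.png

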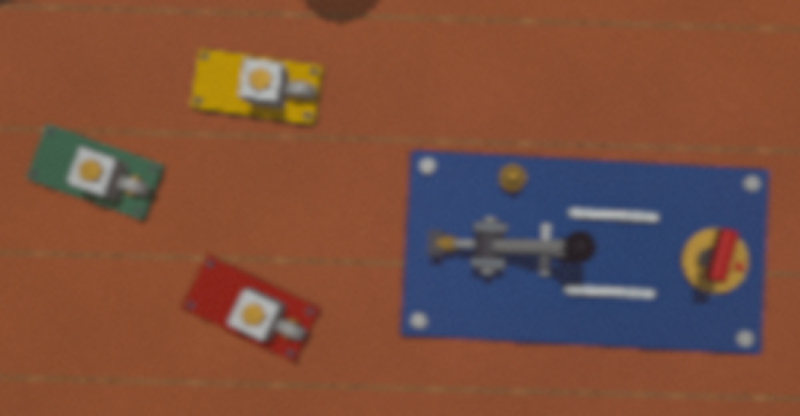

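View pics/sc0c.png

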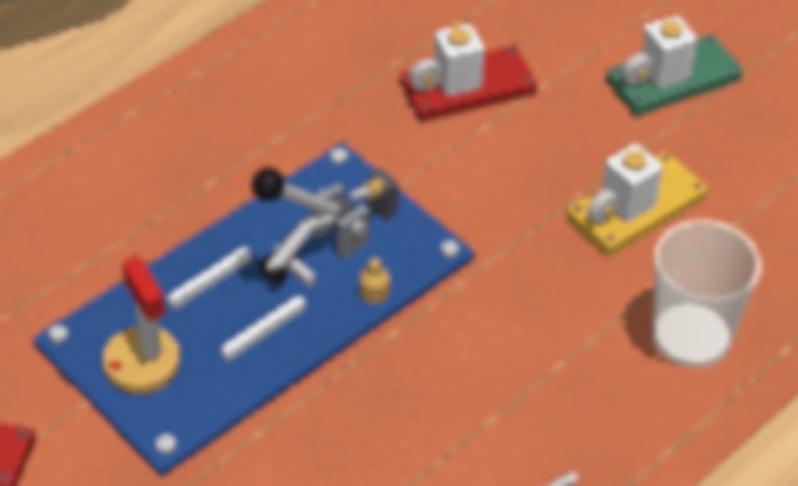

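The crop confirms it: the left red unit has its bare end to the left and its flywheel towards the jig. The lever ball is over the seat (nose down), and the T-bar is already turned slightly clockwise. Next I'll work out moves for a closer look from the wrist camera.

```bash
cat >> h.py <<'E'
def go(p,yawdeg):
    "print tool-frame turn then shift to reach p,yaw (tool down)"
    o=ctrl.get_obs(); R0=R.from_euler('xyz',o['eef_rot']); R1=R.from_euler('xyz',[np.pi,0,np.radians(yawdeg)])
    rv=(R0.inv()*R1).as_rotvec(degrees=True)
    d=R1.inv().apply(np.array(p)-o['ee_pos'])*1000
    print('turn',rv.round(2),'then shift',d.round(1),'n>=',np.ceil(max(np.linalg.norm(rv)/10.7,0)),np.ceil(np.linalg.norm(d)/62.5))
E
python3 - <<'E'
from h import *
o=ctrl.get_obs();c=ctrl.calibration('wrist')
Rm,_=cv2.Rodrigues(c['rvec']);pos=-Rm.T@c['tvec'];R0=R.from_euler('xyz',o['eef_rot'])
print('cam in tool',R0.inv().apply(pos-o['ee_pos']),'axes(tool) cols x,y,z',(R0.inv().as_matrix()@Rm.T).round(3))
go([0.44,-0.09,0.30],-1.6)
E
```

```text
cam in tool [ 0.00018786 -0.0644661  -0.16277361] axes(tool) cols x,y,z [[ 1.    -0.001  0.   ]
 [ 0.001  0.973  0.229]
 [-0.    -0.229  0.973]]
turn [-3.000e-02  4.000e-02 -6.452e+01] then shift [ 205.8 -418.7  -78. ] n>= 7.0 8.0
```

Run:
```python
from h import *
go([0.37,0.02,0.25],-91.6)
```

```text
turn [1.000e-02 5.000e-02 2.548e+01] then shift [-526.7 -132.7  -28. ] n>= 3.0 9.0
```

Emit:
drive_tool(increments=[[[0,0,8.5],[0,0,0],0],[[0,0,8.5],[0,0,0],0],[[0,0,8.5],[0,0,0],0],[[0,0,0],[-40,-10,-2],0],[[0,0,0],[-53,-13,-3],0],[[0,0,0],[-53,-13,-3],0],[[0,0,0],[-53,-13,-3],0],[[0,0,0],[-53,-13,-3],0],[[0,0,0],[-53,-13,-3],0],[[0,0,0],[-53,-13,-3],0],[[0,0,0],[-53,-13,-3],0],[[0,0,0],[-53,-13,-3],0],[[0,0,0],[-53,-13,-3],0],[[0,0,0],[-10,-3,0],0],[[0,0,0],[0,0,0],0],[[0,0,0],[0,0,0],0],[[0,0,0],[0,0,0],0]], squeeze=30)

```text
time_s: 2.28
ee_pos: [0.3674, 0.0192, 0.2514]
eef_rot: [3.142, -0.0, -1.601]
force: [0.8, 0.0, 0.1]
grip_width: 0.0003
```

Run:
```python
from h import *
im,c=cam('wrist','w1');np.save('w1.npy',c,allow_pickle=True)
o=ctrl.get_obs();print(o['time_s'],o['ee_pos'],o['eef_rot'],o['force'],o['grip_width'])
```

```text
2.325 [0.36740099 0.01935473 0.25145259] [-3.14154903e+00 -4.47239309e-05 -1.60085166e+00] [ 1.03973962 -0.15525912  0.20394319] 0.0005631381776578706
```

View pics/w1.png

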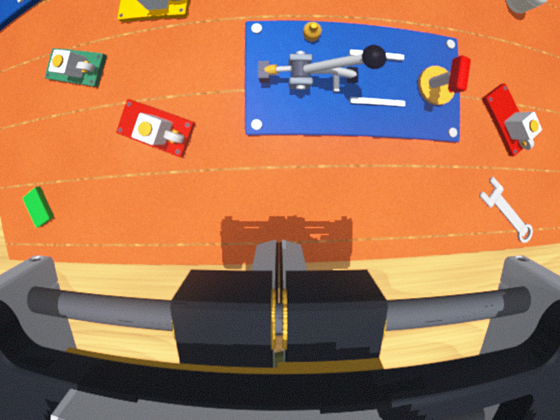

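The wrist view shows the jig at (245–460, 22–140) with the ball at (374,56), the T-bar at (460,75), and the red unit at (155,128). I'll cast rays from the contours.

```bash
cat >> h.py <<'E'
def rect(im,c,lo,hi,roi,z,fish=True,lo2=None,hi2=None):
    hsv=cv2.cvtColor(im,cv2.COLOR_RGB2HSV); m=cv2.inRange(hsv,lo,hi)
    if lo2 is not None: m|=cv2.inRange(hsv,lo2,hi2)
    w=np.zeros_like(m); x0,y0,x1,y1=roi; w[y0:y1,x0:x1]=m[y0:y1,x0:x1]
    w=cv2.morphologyEx(w,cv2.MORPH_OPEN,np.ones((2,2),np.uint8))
    cn,_=cv2.findContours(w,cv2.RETR_EXTERNAL,cv2.CHAIN_APPROX_NONE)
    k=max(cn,key=cv2.contourArea)[:,0,:]
    P=np.array([onz(c,u,v,z,fish)[:2] for u,v in k]).astype(np.float32)*1000
    return cv2.minAreaRect(P),P
E
python3 - <<'E'
from h import *
im=cv2.cvtColor(cv2.imread('pics/w1.png'),cv2.COLOR_BGR2RGB);c=np.load('w1.npy',allow_pickle=True).item()
r,P=rect(im,c,(100,120,40),(130,255,255),(235,10,475,150),.012);print('jig',r,cv2.boxPoints(r).round(1).tolist())
r,P=rect(im,c,(0,200,60),(4,255,255),(105,85,205,170),.014,True,(172,200,60),(180,255,255));print('red',r,cv2.boxPoints(r).round(1).tolist())
hsv=cv2.cvtColor(im,cv2.COLOR_RGB2HSV)
print('ball z.116',onz(c,374,56,.116,True),'bar top',onz(c,460,75,.1,True), 'block top', onz(c,145,128,.063,True))
for n,p in dict(b1=(254,29),b2=(452,43),b3=(453,132),b4=(256,125)).items(): print(n,onz(c,*p,.013,True).round(4))
cv2.imwrite('pics/w1c.png',cv2.resize(cv2.imread('pics/w1.png')[10:150,235:475],(800,467),interpolation=cv2.INTER_CUBIC))
cv2.imwrite('pics/w1d.png',cv2.resize(cv2.imread('pics/w1.png')[85:170,105:205],(700,595),interpolation=cv2.INTER_CUBIC))
E
```

```text
jig ((509.8138427734375, -89.88815307617188), (285.63153076171875, 147.11607360839844), 88.47917938232422) [[432.5, -230.6999969482422], [579.5999755859375, -234.60000610351562], [587.0999755859375, 50.900001525878906], [440.1000061035156, 54.79999923706055]]
red ((458.3938903808594, 174.64244079589844), (100.02601623535156, 46.702457427978516), 66.56317901611328) [[417.1000061035156, 138.0], [459.8999938964844, 119.5], [499.70001220703125, 211.1999969482422], [456.8999938964844, 229.8000030517578]]
ball z.116 [ 0.51296593 -0.07579299  0.116     ] bar top [ 0.50634711 -0.17986874  0.1       ] block top [0.45581442 0.16652282 0.063     ]
b1 [0.5766 0.0423 0.013 ]
b2 [ 0.5724 -0.2251  0.013 ]
b3 [ 0.4463 -0.2197  0.013 ]
b4 [0.4522 0.0432 0.013 ]
```

View pics/w1c.png

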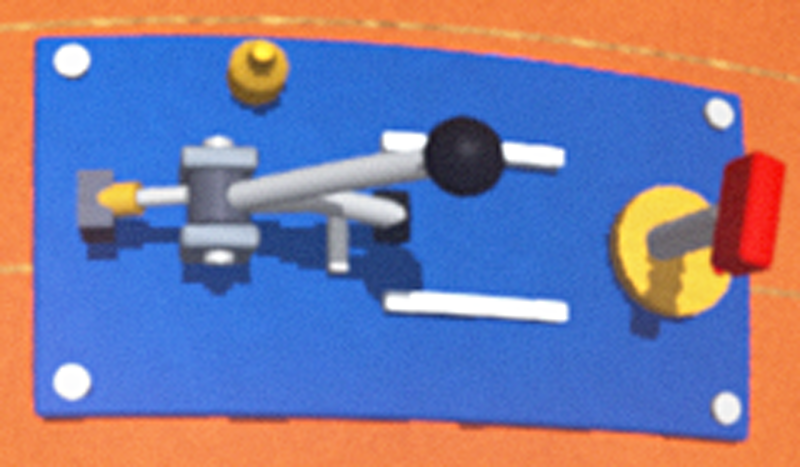

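View pics/w1d.png

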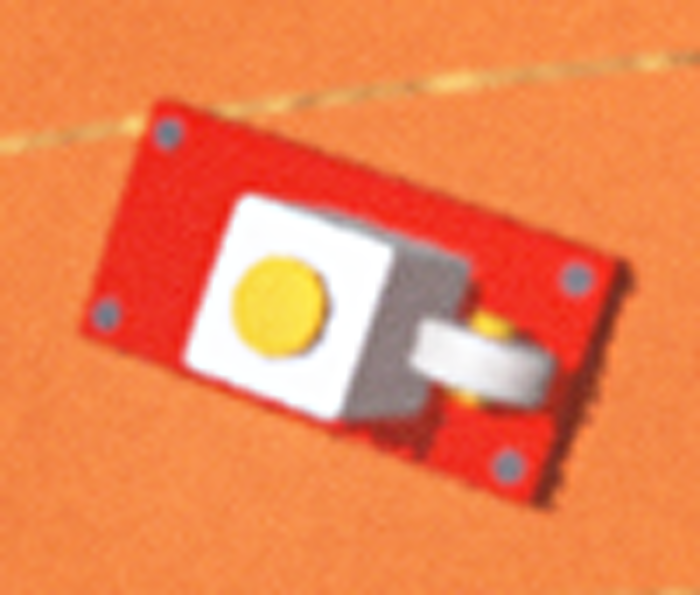

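Run:
```python
from h import *
c=np.load('w1.npy',allow_pickle=True).item()
ct=np.load('top0.npy',allow_pickle=True).item()
f=lambda x,y,z:onz(c,x/3.333+235,y/3.333+10,z,True).round(4)
print('rail bottom',f(386,294,.021),f(568,303,.021)); print('rail top R',f(563,150,.021),'L',f(384,135,.021))
print('stop',f(346,270,.021),f(330,270,.021)); print('disc c?',f(672,252,.03))
g=lambda x,y,z:onz(ct,x/3.2+140,y/3.2+140,z).round(4)
print('top rails',g(570,211,.021),g(660,217,.021),g(563,290,.021),g(656,295,.021)); print('disc',g(715,261,.03),'ball',g(579,246,.116),'bar',g(723,256,.104))
print('bar ends',f(768,160,.104),f(735,262,.104))
```

```text
rail bottom [ 0.4831 -0.073   0.021 ] [ 0.4826 -0.1448  0.021 ]
rail top R [ 0.5434 -0.1459  0.021 ] L [ 0.5444 -0.075   0.021 ]
stop [ 0.4918 -0.0584  0.021 ] [ 0.4917 -0.0525  0.021 ]
disc c? [ 0.5046 -0.1863  0.03  ]
top rails [ 0.5451 -0.0741  0.021 ] [ 0.5423 -0.1458  0.021 ] [ 0.4822 -0.0701  0.021 ] [ 0.4803 -0.1439  0.021 ]
disc [ 0.5083 -0.1887  0.03  ] ball [ 0.5143 -0.0741  0.116 ] bar [ 0.5103 -0.1812  0.104 ]
bar ends [ 0.5257 -0.1862  0.104 ] [ 0.4897 -0.1706  0.104 ]
```

Both views agree on the nest, at about (0.5125, -0.109) with yaw -91.5°. Next comes the lever push.

Run:
```python
from h import *
go([0.5125,-0.112,0.200],-1.5)
```

```text
turn [  0.    -0.   -90.22] then shift [148.5 127.5  51.5] n>= 9.0 4.0
```

Emit:
drive_tool(increments=[[[0,0,-10],[0,0,0],0],[[0,0,-10],[0,0,0],0],[[0,0,-10],[0,0,0],0],[[0,0,-10],[0,0,0],0],[[0,0,-10],[0,0,0],0],[[0,0,-10],[0,0,0],0],[[0,0,-10],[0,0,0],0],[[0,0,-10],[0,0,0],0],[[0,0,-10.2],[0,0,0],0],[[0,0,0],[37,32,10],0],[[0,0,0],[37,32,10],0],[[0,0,0],[37,32,10],0],[[0,0,0],[37.5,31.5,21.5],0],[[0,0,0],[0,0,24],0],[[0,0,0],[0,0,25],0],[[0,0,0],[0,0,24],0],[[0,0,0],[0,0,0],0],[[0,0,0],[0,0,0],0]])

```text
time_s: 4.58
ee_pos: [0.5131, -0.1114, 0.128]
eef_rot: [3.141, -0.001, -0.025]
force: [1.2, -0.8, 0.4]
grip_width: 0.0005
```

Run:
```python
from h import *
im,c=cam('wrist','w2');np.save('w2.npy',c,allow_pickle=True)
o=ctrl.get_obs();print(o['time_s'],o['ee_pos'],o['eef_rot'],o['force'],o['grip_width'])
```

```text
4.625 [ 0.51319882 -0.11131174  0.12810719] [ 3.14119689e+00 -1.52844975e-03 -2.51428775e-02] [ 0.15691901 -0.09247381 -0.36702424] 0.0008535774162499734
```

View pics/w2.png

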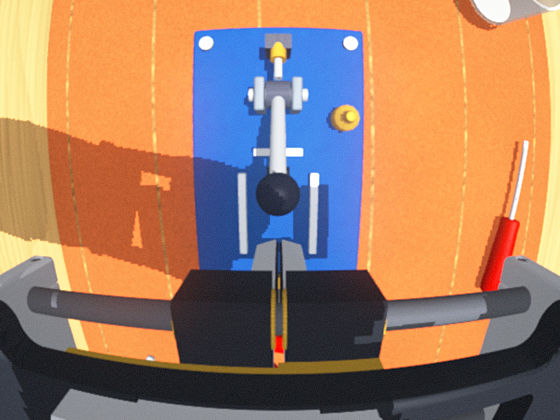

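The fingers (column 279) line up with the ball (278,194) and with the midline between the rails (243 and 314). Pushing now.

Emit:
drive_tool(increments=[[[0,0,0],[0,-12,0],0],[[0,0,0],[0,-12,-5],0],[[0,0,0],[0,-12,-5],0],[[0,0,0],[0,-12,-4],0],[[0,0,0],[0,-12,-3],0],[[0,0,0],[0,-12,-2],0],[[0,0,0],[0,-12,-1],0],[[0,0,0],[0,-10,0],0],[[0,0,0],[0,-8,0],0],[[0,0,0],[0,0,0],0],[[0,0,0],[0,0,0],0]])

```text
time_s: 6.0
ee_pos: [0.5153, -0.0091, 0.1469]
eef_rot: [3.142, 0.0, -0.025]
force: [0.4, 0.6, 0.6]
grip_width: 0.0008
```

Run:
```python
from h import *
im,c=cam('wrist','w3');np.save('w3.npy',c,allow_pickle=True)
o=ctrl.get_obs();print(o['time_s'],o['ee_pos'],o['eef_rot'],o['force'],o['grip_width'])
```

```text
6.05 [ 0.51530453 -0.00917886  0.14687298] [-3.14156410e+00  1.44991149e-04 -2.50652792e-02] [-0.11173642 -0.05761056 -0.19650142] 0.0007233782983870051
```

View pics/w3.png

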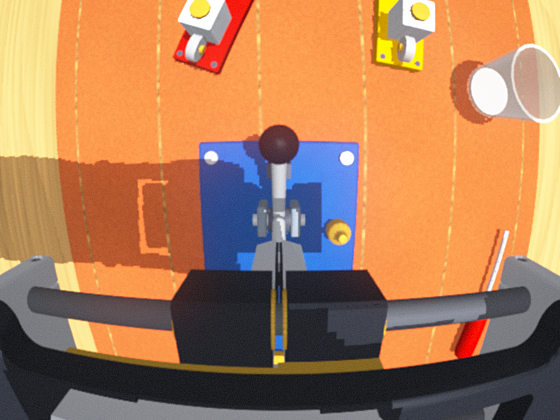

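The lever has snapped back, with the ball at (278,144) beyond the fingers. Now I'll lift and hover over the red unit with the jaws open.

Run:
```python
from h import *
go([0.435,0.120,0.21],-23.4)
```

```text
turn [-0.000e+00  1.000e-02  2.196e+01] then shift [-125.   -86.7  -63.1] n>= 3.0 3.0
```

Emit:
drive_tool(increments=[[[0,0,0],[0,0,-32],0],[[0,0,0],[0,0,-31],0],[[0,0,7.5],[0,0,0],1],[[0,0,7.5],[0,0,0],1],[[0,0,7],[0,0,0],1],[[0,0,0],[-31,-22,0],1],[[0,0,0],[-31,-22,0],1],[[0,0,0],[-31,-22,0],1],[[0,0,0],[-31,-21,0],1],[[0,0,0],[0,0,0],1],[[0,0,0],[0,0,0],1]])

```text
time_s: 7.42
ee_pos: [0.4364, 0.1197, 0.21]
eef_rot: [-3.142, -0.0, -0.409]
force: [-0.3, 0.8, -0.6]
grip_width: 0.0872
```

Run:
```python
from h import *
im,c=cam('wrist','w4');np.save('w4.npy',c,allow_pickle=True)
o=ctrl.get_obs();print(o['time_s'],o['ee_pos'],o['eef_rot'],o['force'],o['grip_width'])
```

```text
7.475 [0.43653666 0.1195254  0.20997118] [ 3.14157911e+00 -1.45050240e-04 -4.09504558e-01] [ 0.17256727 -0.39039032  0.58195954] 0.09088658654186416
```

View pics/w4.png

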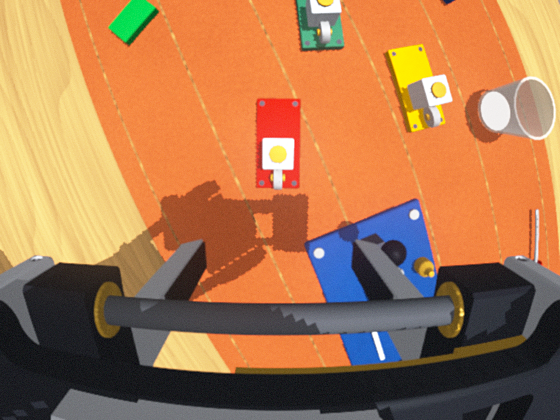

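Run:
```python
from h import *
im=cv2.cvtColor(cv2.imread('pics/w4.png'),cv2.COLOR_BGR2RGB);c=np.load('w4.npy',allow_pickle=True).item()
r,P=rect(im,c,(0,200,60),(4,255,255),(245,90,310,195),.014,True,(172,200,60),(180,255,255));print('red',r,cv2.boxPoints(r).round(1).tolist())
rw,P=rect(im,c,(0,0,200),(180,60,255),(255,130,300,178),.058,True);print('white top',rw)
cx,cy=r[0]; 
cc=np.array(r[0])/1000
ang=-113.46
d=np.array([np.cos(np.radians(ang)),np.sin(np.radians(ang))])
print('block from bed',cc+.01*d,'cap',onz(c,278,153.5,.063,True))
b=np.array(rw[0])/1000
```

```text
red ((460.34716796875, 175.64117431640625), (97.93236541748047, 45.9550666809082), 66.38434600830078) [[419.70001220703125, 140.0], [461.79998779296875, 121.5999984741211], [501.0, 211.3000030517578], [458.8999938964844, 229.6999969482422]]
white top ((454.4288024902344, 163.3052215576172), (37.96643829345703, 29.99837303161621), 66.53120422363281)
block from bed [0.45636608 0.16646779] cap [0.45603885 0.16815654 0.063     ]
```

Run:
```python
from h import *
go([0.4562,0.1668,0.036],-23.5)
```

```text
turn [ 0.   -0.01  0.04] then shift [ -0.8 -51.2 174. ] n>= 1.0 3.0
```

Emit:
drive_tool(increments=[[[0,0,0],[-1,-25,0],1],[[0,0,0],[0,-26,0],1],[[0,0,0],[0,0,35],1],[[0,0,0],[0,0,40],1],[[0,0,0],[0,0,40],1],[[0,0,0],[0,0,30],1],[[0,0,0],[0,0,18],1],[[0,0,0],[0,0,11],1],[[0,0,0],[0,0,0],1],[[0,0,0],[0,0,0],1]])

```text
time_s: 8.72
ee_pos: [0.456, 0.1673, 0.0366]
eef_rot: [-3.141, -0.001, -0.409]
force: [-0.5, -0.1, 1.5]
grip_width: 0.0942
```

Run:
```python
from h import *
im,c=cam('wrist','w5')
o=ctrl.get_obs();print(o['time_s'],o['ee_pos'],o['eef_rot'],o['force'],o['grip_width'])
```

```text
8.775 [0.45596642 0.16736375 0.03669002] [-3.14080809e+00 -1.01296936e-03 -4.08892715e-01] [-0.82263451 -0.75008775  0.06915689] 0.09377741016377901
```

View pics/w5.png

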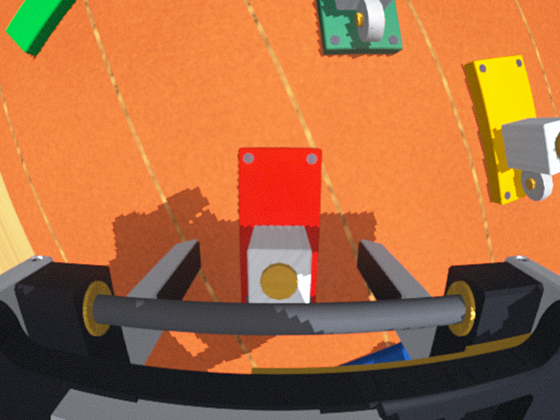

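The block is centred between the fingers. Closing and lifting.

Emit:
drive_tool(increments=[[[0,0,0],[0,0,0],0.6],[[0,0,0],[0,0,0],0.4],[[0,0,0],[0,0,0],0.2],[[0,0,0],[0,0,0],0.1],[[0,0,0],[0,0,0],0.1],[[0,0,0],[0,0,0],0.1],[[0,0,0],[0,0,0],0.1]], squeeze=35)

```text
time_s: 9.65
ee_pos: [0.4555, 0.1674, 0.036]
eef_rot: [-3.142, -0.0, -0.409]
force: [1.3, -0.9, 0.8]
grip_width: 0.0299
```

Run:
```python
from h import *
im,c=cam('wrist','w6');np.save('w6.npy',c,allow_pickle=True)
o=ctrl.get_obs();print(o['time_s'],o['ee_pos'],o['eef_rot'],o['force'],o['grip_width'])
a=onz(c,240,149,.014,True);b=onz(c,321,149,.014,True);print(a,b,(a+b)/2-o['ee_pos'], np.linalg.norm((a+b)[:2]/2-o['ee_pos'][:2]))
go([0.47,0.09,0.15],-1.5)
```

```text
9.7 [0.45551437 0.16735251 0.0359702 ] [-3.14155454e+00 -8.52545390e-05 -4.08716939e-01] [0.01521233 0.9089195  0.52345257] 0.02987202152713587
[0.45862013 0.23138267 0.014     ] [0.50077946 0.21312698 0.014     ] [ 0.02418542  0.05490231 -0.0219702 ] 0.05999332145257796
turn [-0.000e+00 -1.000e-02 -2.192e+01] then shift [  16.5   76.9 -114. ] n>= 3.0 3.0
```

View pics/w6.png

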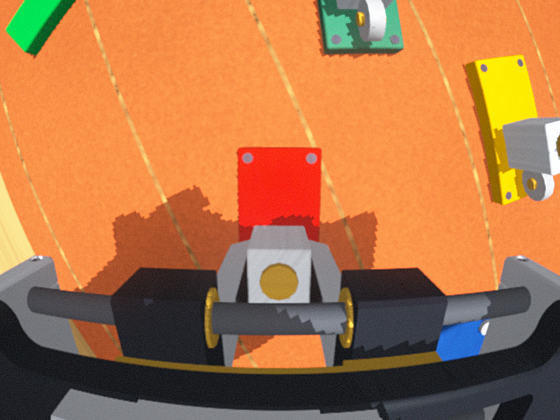

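Run:
```python
from h import *
c=np.load('w2.npy',allow_pickle=True).item()
im=cv2.imread('pics/w2.png')
cv2.imwrite('pics/w2c.png',cv2.resize(im[130:270,185:375],(760,560),interpolation=cv2.INTER_CUBIC))
```

```text
(no output)
```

View pics/w2c.png

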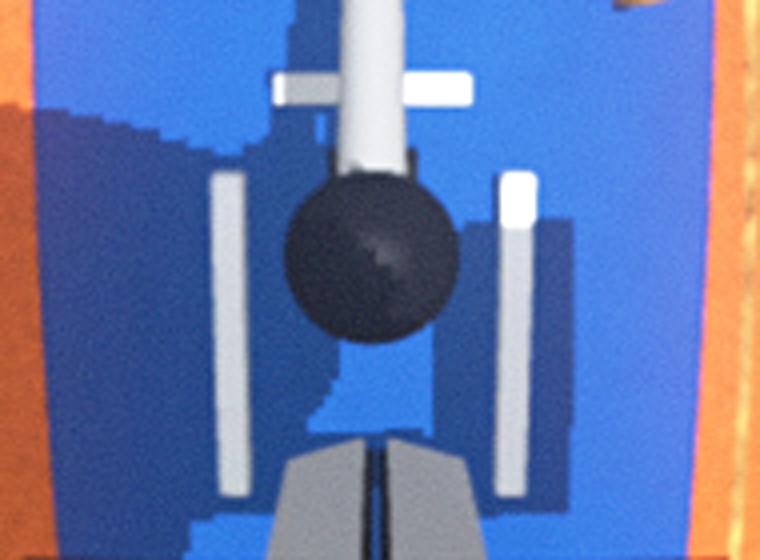

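Emit:
drive_tool(increments=[[[0,0,0],[0,0,-15],0.1],[[0,0,0],[0,0,-30],0.1],[[0,0,0],[0,0,-40],0.1],[[0,0,0],[0,0,-45],0.1],[[0,0,0],[0,0,-40],0.1],[[0,0,0],[0,0,0],0.1]])

```text
time_s: 10.45
ee_pos: [0.4563, 0.1676, 0.2093]
eef_rot: [-3.138, -0.004, -0.409]
force: [-0.2, 0.0, -3.4]
grip_width: 0.0297
```

Run:
```python
from h import *
c=np.load('w2.npy',allow_pickle=True).item()
f=lambda x,y,z:onz(c,(x-1.5)/4+185,(y-1.5)/4+130,z,True)[:2]
L=[f(244,185,.021),f(250,485,.021)];Rr=[f(500,185,.021),f(495,485,.021)]
S=[f(273,106,.021),f(473,106,.021)]
print('L',L,'R',Rr,'S',S)
for v in (L[1]-L[0],Rr[1]-Rr[0],S[1]-S[0]): print(np.degrees(np.arctan2(v[1],v[0])))
y=-91.5;ex=np.array([np.cos(np.radians(y)),np.sin(np.radians(y))]);ey=np.array([-ex[1],ex[0]])
mid=(L[0]+L[1]+Rr[0]+Rr[1])/4; s=(S[0]+S[1])/2
n=s+.05*ex; print('gap',np.dot(Rr[0]-L[0],ey),np.dot(Rr[1]-L[1],ey),'nest x from stop',n); 
n=n+ey*np.dot(mid-n,ey);print('nest',n,'mid',mid)
aim=n+.0125*ex;print('aim',aim);go([*aim,.2093],-1.5)
```

```text
L [array([ 0.48543765, -0.07501612]), array([ 0.48353881, -0.14098245])] R [array([ 0.53885275, -0.07642035]), array([ 0.537457  , -0.14238252])] S [array([ 0.49211403, -0.0587097 ]), array([ 0.53346536, -0.05979657])]
-91.64880239697591
-91.21219704521104
-1.5056045192587932
gap 0.05343355423372002 0.05393635353331457 nest x from stop [ 0.51148085 -0.109236  ]
nest [ 0.51130765 -0.10923147] mid [ 0.51132155 -0.10870036]
aim [ 0.51098044 -0.12172718]
turn [ -0.15  -0.28 -21.92] then shift [ 62.2 287.8  -0. ] n>= 3.0 5.0
```

Emit:
drive_tool(increments=[[[0,0,-7.3],[0,0,0],0.1],[[0,0,-7.3],[0,0,0],0.1],[[0,0,-7.3],[0,0,0],0.1],[[0,0,0],[6,28,0],0.1],[[0,0,0],[10,45,0],0.1],[[0,0,0],[10,48,0],0.1],[[0,0,0],[10,48,0],0.1],[[0,0,0],[10,48,0],0.1],[[0,0,0],[10,45,0],0.1],[[0,0,0],[6,26,0],0.1],[[0,0,0],[0,0,40],0.1],[[0,0,0],[0,0,40],0.1],[[0,0,0],[0,0,30],0.1],[[0,0,0],[0,0,20],0.1],[[0,0,0],[0,0,0],0.1],[[0,0,0],[0,0,0],0.1],[[0,0,0],[0,0,0],0.1]])

```text
time_s: 12.58
ee_pos: [0.5101, -0.1223, 0.0768]
eef_rot: [3.141, -0.001, -0.027]
force: [0.2, 0.8, -3.2]
grip_width: 0.0301
```

Run:
```python
from h import *
im,c=cam('wrist','w7');np.save('w7.npy',c,allow_pickle=True)
o=ctrl.get_obs();print(o['time_s'],o['ee_pos'],o['eef_rot'],o['force'],o['grip_width'])
go([.5110,-.1217,.048],-1.5)
```

```text
12.625 [ 0.51009522 -0.12227342  0.07670944] [ 3.14126597e+00 -1.19501773e-03 -2.65572932e-02] [ 0.46903189  0.37172528 -3.49705702] 0.02971324032414258
turn [ 0.02 -0.07 -0.02] then shift [ 0.9 -0.6 28.7] n>= 1.0 1.0
```

View pics/w7.png

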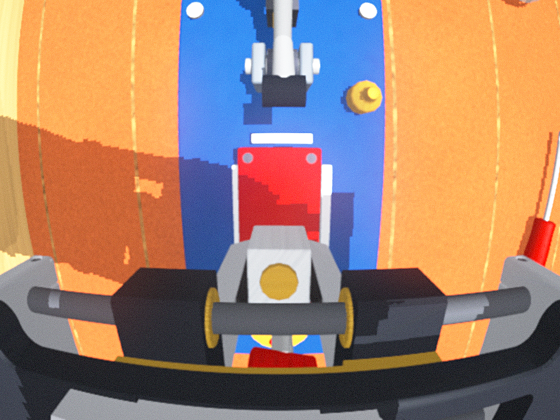

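Run:
```python
from h import *
c=np.load('w7.npy',allow_pickle=True).item()
cv2.imwrite('pics/w7c.png',cv2.resize(cv2.imread('pics/w7.png')[120:250,215:345],(650,650),interpolation=cv2.INTER_CUBIC))
for p,z in [((251,144),.021),((313,144),.021),((237,149),.055),((321,149),.055),((233,200),.021),((332,200),.021)]: print(p,onz(c,*p,z,True).round(4))
```

```text
(251, 144) [ 0.4923 -0.059   0.021 ]
(313, 144) [ 0.5338 -0.0601  0.021 ]
(237, 149) [ 0.4871 -0.0613  0.055 ]
(321, 149) [ 0.5347 -0.0625  0.055 ]
(233, 200) [ 0.4784 -0.0968  0.021 ]
(332, 200) [ 0.5465 -0.0986  0.021 ]
```

View pics/w7c.png

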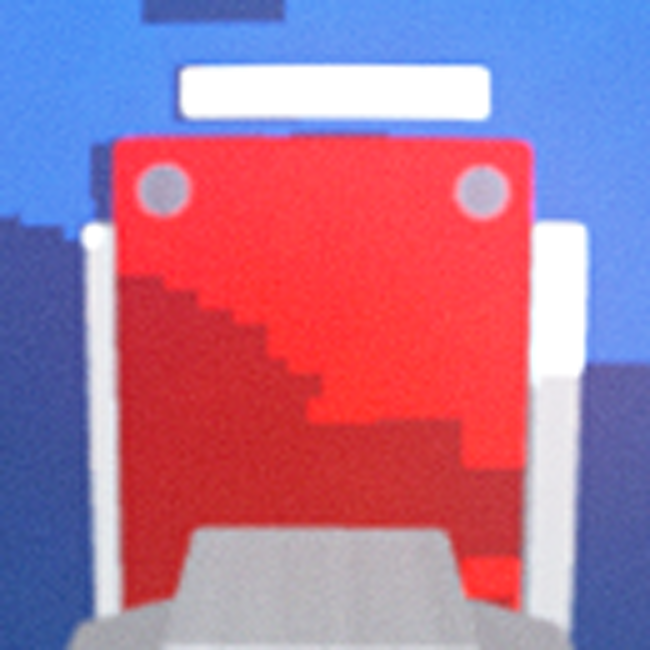

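The unit is square to the stop, with about 2.4 mm of gap, and needs about 1.5 mm in +x. Setting it down.

Emit:
drive_tool(increments=[[[0,0,0],[1.5,0,0],0.1],[[0,0,0],[0,0,10],0.1],[[0,0,0],[0,0,8],0.1],[[0,0,0],[0,0,5],0.1],[[0,0,0],[0,0,3],0.1],[[0,0,0],[0,0,2],0.1],[[0,0,0],[0,0,0],0.1],[[0,0,0],[0,0,0],0.1]])

```text
time_s: 13.62
ee_pos: [0.5114, -0.1223, 0.048]
eef_rot: [3.142, -0.0, -0.027]
force: [0.6, 0.6, -2.9]
grip_width: 0.0299
```

Emit:
drive_tool(increments=[[[0,0,0],[0,0,0.5],0.1],[[0,0,0],[0,0,0],0.1],[[0,0,0],[0,0,0],0.1]])

```text
time_s: 14.0
ee_pos: [0.5114, -0.1222, 0.0479]
eef_rot: [3.141, -0.0, -0.026]
force: [-3.6, -0.1, 6.4]
grip_width: 0.0296
```

Contact is at exactly seat height. Releasing, then lifting.

Emit:
drive_tool(increments=[[[0,0,0],[0,0,-0.3],0.35],[[0,0,0],[0,0,0],0.5],[[0,0,0],[0,0,0],0.7],[[0,0,0],[0,0,0],0.7],[[0,0,0],[0,0,-20],0.7],[[0,0,0],[0,0,-40],0.7],[[0,0,0],[0,0,-50],0.7],[[0,0,0],[0,0,-50],0.7],[[0,0,0],[0,0,-10],0],[[0,0,0],[0,0,0],0]])

```text
time_s: 15.25
ee_pos: [0.5112, -0.1222, 0.2175]
eef_rot: [3.142, -0.0, -0.027]
force: [1.4, 1.2, -0.9]
grip_width: 0.0493
```

Run:
```python
from h import *
im,c=cam('wrist','w8');np.save('w8.npy',c,allow_pickle=True)
im,c=cam('scene','s8')
cv2.imwrite('pics/s8c.png',cv2.resize(cv2.imread('pics/s8.png')[170:290,170:330],(800,600),interpolation=cv2.INTER_CUBIC))
o=ctrl.get_obs();print(o['time_s'],o['ee_pos'],o['eef_rot'],o['force'],o['grip_width'])
```

```text
15.35 [ 0.5107883  -0.12207134  0.21608902] [-3.14090850e+00  2.40583881e-03 -2.64998578e-02] [ 0.02358193 -0.17041466  0.22225076] 0.04152018980838914
```

View pics/w8.png

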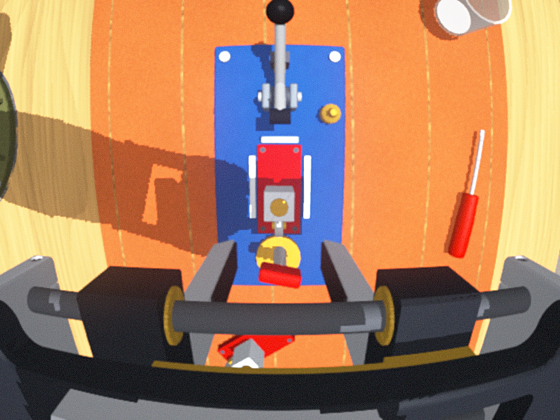

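View pics/s8c.png

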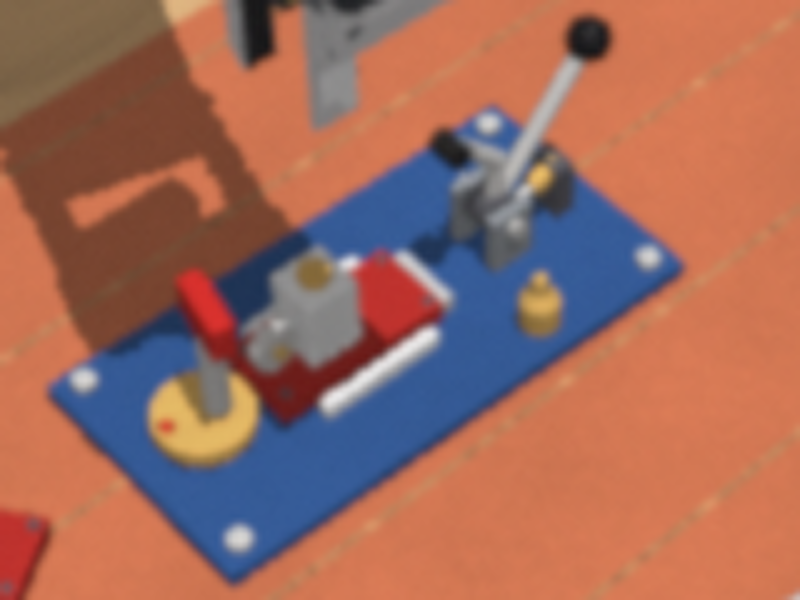

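The unit sits flat between the rails with its bare end at the stop, and the lever is up with its ball at (280,12). Next I go behind the ball.

Run:
```python
from h import *
go([.5163,.085,.127],-1.5)
```

```text
turn [-0.04  0.14 -0.02] then shift [ 1.000e-01 -2.071e+02  8.910e+01] n>= 1.0 4.0
```

Emit:
drive_tool(increments=[[[0,0,0],[0,-30,0],0],[[0,0,0],[0,-50,0],0],[[0,0,0],[0,-50,0],0],[[0,0,0],[0,-50,0],0],[[0,0,0],[0,-27,0],0],[[0,0,0],[0,0,0],0],[[0,0,0],[0,0,40],0],[[0,0,0],[0,0,30],0],[[0,0,0],[0,0,18],0],[[0,0,0],[0,0,0],0],[[0,0,0],[0,0,0],0]])

```text
time_s: 16.73
ee_pos: [0.517, 0.0841, 0.1302]
eef_rot: [-3.142, -0.0, -0.027]
force: [-0.5, -0.3, 0.5]
grip_width: 0.0002
```

Run:
```python
from h import *
im,c=cam('scene','s9')
cv2.imwrite('pics/s9c.png',cv2.resize(cv2.imread('pics/s9.png')[130:290,170:370],(800,640),interpolation=cv2.INTER_CUBIC)[:600])
o=ctrl.get_obs();print(o['time_s'],o['ee_pos'],o['eef_rot'],o['force'],o['grip_width'])
```

```text
16.775 [0.51717188 0.08427331 0.13048127] [-3.14149457e+00 -1.03226145e-03 -2.70275775e-02] [-0.37736002 -0.34124346 -0.18031938] 0.0006316267249481613
```

View pics/s9c.png

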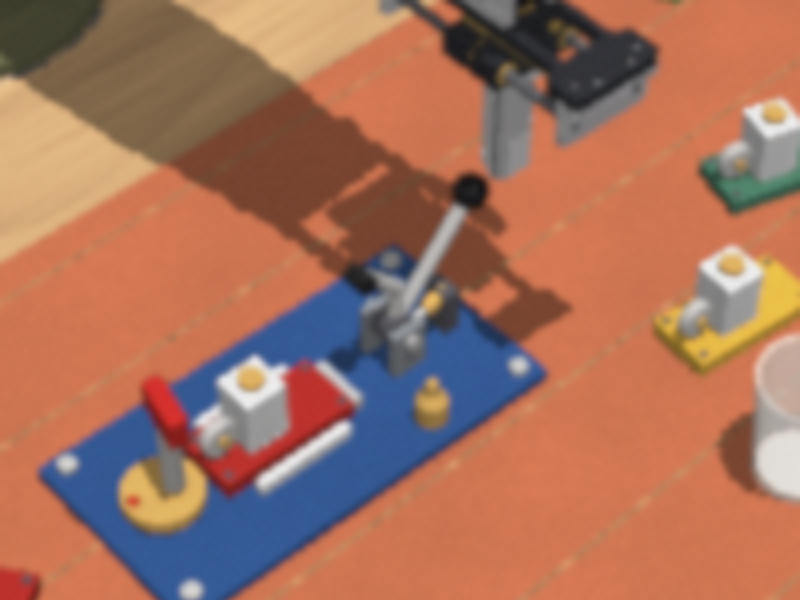

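Emit:
drive_tool(increments=[[[0,0,0],[0,12,1],0],[[0,0,0],[0,12,-4],0],[[0,0,0],[0,12,-5],0],[[0,0,0],[0,12,-5],0],[[0,0,0],[0,12,-3],0],[[0,0,0],[0,12,-2],0],[[0,0,0],[0,10,0],0],[[0,0,0],[0,8,0],0],[[0,0,0],[0,3,0],0],[[0,0,0],[0,0,0],0],[[0,0,0],[0,0,0],0]])

```text
time_s: 18.15
ee_pos: [0.5143, -0.0081, 0.1477]
eef_rot: [3.142, 0.0, -0.026]
force: [-0.6, 0.3, -0.2]
grip_width: 0.0002
```

Run:
```python
from h import *
im,c=cam('scene','s10')
cv2.imwrite('pics/s10c.png',cv2.resize(cv2.imread('pics/s10.png')[130:290,170:370],(800,640),interpolation=cv2.INTER_CUBIC)[:600])
o=ctrl.get_obs();print(o['time_s'],o['ee_pos'],o['eef_rot'],o['force'],o['grip_width'])
```

```text
18.2 [ 0.51431187 -0.00803628  0.14771225] [-3.14158104e+00  8.71566391e-05 -2.61860271e-02] [ 0.53053493 -0.51318075 -0.02882822] 0.0005931497368407257
```

View pics/s10c.png

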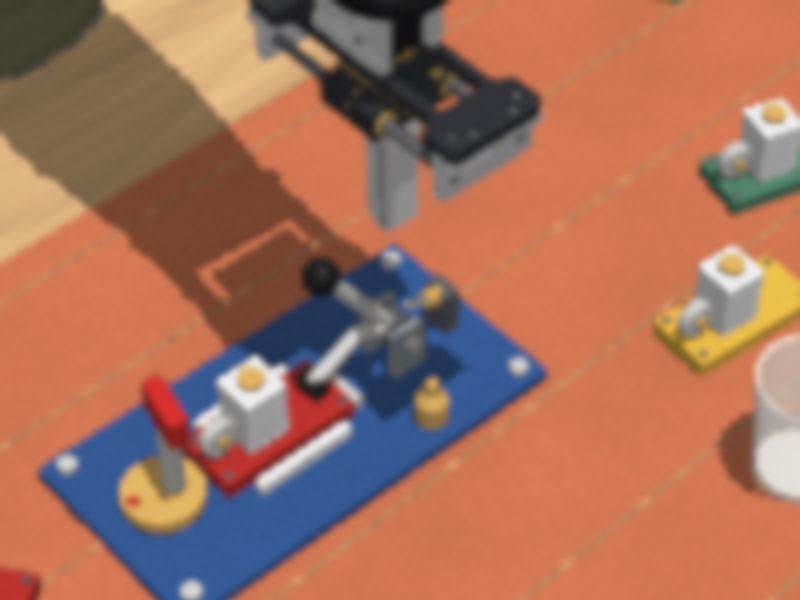

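The arm is down, with its pad on the bed. Now the T-handle: I lift, turn and look.

Run:
```python
from h import *
go([.56,-.20,.23],69)
```

```text
turn [ -0.    0.  -70.5] then shift [-162.8  111.4  -82.3] n>= 7.0 4.0
```

Emit:
drive_tool(increments=[[[0,0,0],[0,0,-42],0],[[0,0,0],[0,0,-40],0],[[0,0,-10],[0,0,0],0.5],[[0,0,-10],[0,0,0],0.5],[[0,0,-10],[0,0,0],0.5],[[0,0,-10],[0,0,0],0.5],[[0,0,-10],[0,0,0],0.5],[[0,0,-10],[0,0,0],0.5],[[0,0,-10.5],[0,0,0],0.5],[[0,0,0],[-40,28,0],0.5],[[0,0,0],[-41,28,0],0.5],[[0,0,0],[-41,28,0],0.5],[[0,0,0],[-41,27,0],0.5],[[0,0,0],[0,0,0],0.5],[[0,0,0],[0,0,0],0.5],[[0,0,0],[0,0,0],0.5]])

```text
time_s: 20.2
ee_pos: [0.5595, -0.1991, 0.23]
eef_rot: [3.141, -0.0, 1.205]
force: [0.4, 0.3, 1.0]
grip_width: 0.0467
```

Run:
```python
from h import *
im,c=cam('wrist','w11');np.save('w11.npy',c,allow_pickle=True)
o=ctrl.get_obs();print(o['time_s'],o['ee_pos'],o['eef_rot'],o['force'],o['grip_width'],o['qpos'])
```

```text
20.25 [ 0.55954028 -0.19913785  0.23003937] [ 3.14129443e+00 -3.99040018e-05  1.20536013e+00] [-0.11248149 -0.19134842 -0.27835054] 0.04696847690185865 [-4.03602668e-01  3.92837043e-01  1.37894372e+00  5.23105290e-05
  1.36951540e+00 -1.60897324e+00]
```

View pics/w11.png

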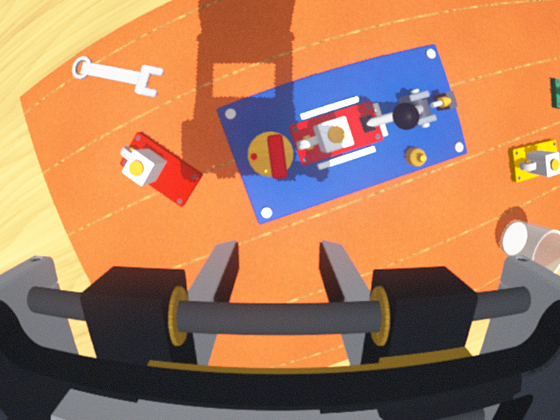

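Run:
```python
from h import *
im=cv2.cvtColor(cv2.imread('pics/w11.png'),cv2.COLOR_BGR2RGB);c=np.load('w11.npy',allow_pickle=True).item()
r,P=rect(im,c,(0,180,60),(5,255,255),(262,128,291,185),.104,True,(172,180,60),(180,255,255));print(r,cv2.boxPoints(r).round(1).tolist())
cv2.imwrite('pics/w11c.png',cv2.resize(cv2.imread('pics/w11.png')[90:200,230:400],(800,518),interpolation=cv2.INTER_CUBIC))
```

```text
((510.33013916015625, -182.488037109375), (12.583840370178223, 38.404788970947266), 76.69245910644531) [[490.20001220703125, -184.1999969482422], [527.5999755859375, -193.0], [530.5, -180.8000030517578], [493.1000061035156, -171.89999389648438]]
```

View pics/w11c.png

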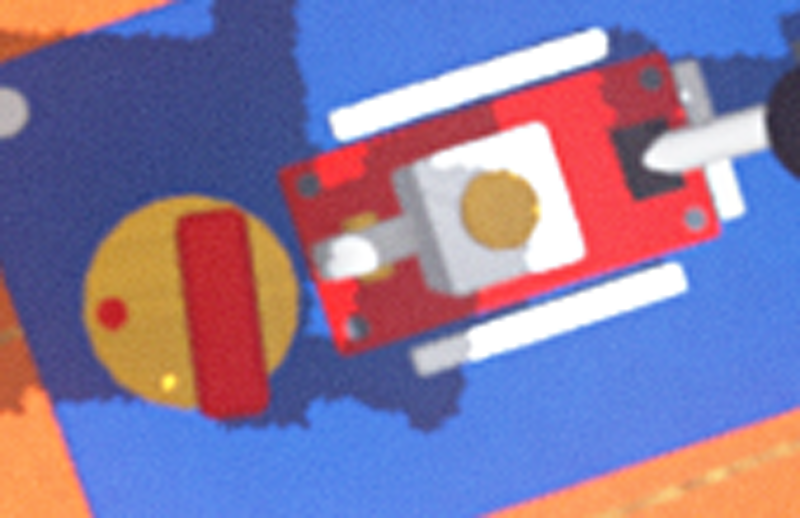

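The bar centre is at (0.5103, -0.1825), with jaw yaw 76.7° (cam about 0.2 rad). The unit is in place with the pad on it.

Run:
```python
from h import *
go([.5100,-.1828,.091],76.5)
```

```text
turn [ 0.02 -0.   -7.44] then shift [  4.3 -52.  139. ] n>= 1.0 3.0
```

Emit:
drive_tool(increments=[[[0,0,-7.4],[0,0,0],0.5],[[0,0,0],[2,-26,0],0.5],[[0,0,0],[2,-26,0],0.5],[[0,0,0],[0,0,0],0.5],[[0,0,0],[0,0,40],0.5],[[0,0,0],[0,0,40],0.5],[[0,0,0],[0,0,35],0.5],[[0,0,0],[0,0,24],0.5],[[0,0,0],[0,0,0],0.5],[[0,0,0],[0,0,0],0.5]])

```text
time_s: 21.5
ee_pos: [0.5107, -0.1842, 0.0918]
eef_rot: [3.14, 0.0, 1.333]
force: [0.1, 0.6, 0.4]
grip_width: 0.0467
```

Run:
```python
from h import *
im,c=cam('wrist','w12')
o=ctrl.get_obs();print(o['time_s'],o['ee_pos'],o['eef_rot'],o['force'],o['moment'],o['grip_width'],o['qpos'])
```

```text
21.55 [ 0.51069063 -0.18426276  0.09201393] [3.13966405e+00 3.34360529e-04 1.33336269e+00] [-0.13783606  0.82351346 -0.0310025 ] [ 0.0096877  -0.15954823 -0.06683094] 0.04723384349500574 [-4.13742465e-01  4.27354992e-01  1.67367734e+00  1.05536591e-05
  1.03860297e+00 -1.74711083e+00]
```

View pics/w12.png

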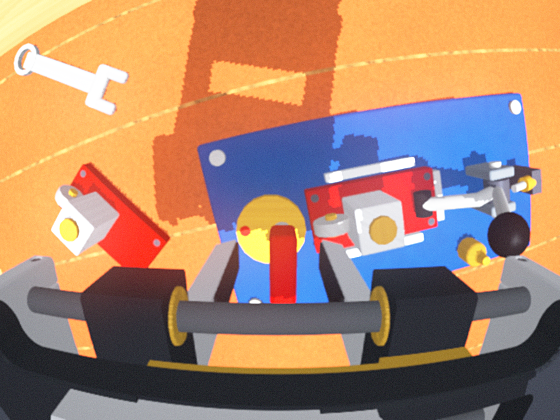

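Emit:
drive_tool(increments=[[[0,0,0],[1.5,0,0],0.3],[[0,0,0],[0,0,0],0.2],[[0,0,0],[0,0,0],0.1],[[0,0,0],[0,0,0],0],[[0,0,0],[0,0,0],0],[[0,0,0],[0,0,0],0]], squeeze=50)

```text
time_s: 22.3
ee_pos: [0.5104, -0.1821, 0.0909]
eef_rot: [3.141, -0.001, 1.333]
force: [1.3, 5.8, 2.0]
grip_width: 0.0137
```

Emit:
drive_tool(increments=[[[0,0,5],[0,0,0],0],[[0,0,8],[0,0,0],0],[[0,0,8],[0,0,0],0],[[0,0,0],[0,0,0],0]])

```text
time_s: 22.8
ee_pos: [0.5105, -0.182, 0.0909]
eef_rot: [-3.141, -0.001, 0.965]
force: [1.4, 5.2, 2.5]
grip_width: 0.0139
```

Run:
```python
from h import *
o=ctrl.get_obs();print(o['time_s'],o['ee_pos'],np.degrees(o['eef_rot']),o['force'],o['moment'],o['grip_width'],o['qpos'])
```

```text
22.8 [ 0.51045745 -0.18204456  0.09091831] [-1.79989576e+02 -5.85739642e-02  5.52620536e+01] [1.35665755 5.23766743 2.48515979] [ 0.9625547  -0.32473123 -0.05689999] 0.013900974920580107 [-4.10641892e-01  4.27919791e-01  1.67584097e+00  1.20536458e-03
  1.03781193e+00 -1.37575922e+00]
```

Emit:
drive_tool(increments=[[[0,0,8],[0,0,0],0],[[0,0,8],[0,0,0],0],[[0,0,8],[0,0,0],0],[[0,0,6],[0,0,0],0],[[0,0,5],[0,0,0],0],[[0,0,0],[0,0,0],0]])

```text
time_s: 23.55
ee_pos: [0.5105, -0.182, 0.0909]
eef_rot: [-3.141, -0.001, 0.355]
force: [1.9, 5.5, 1.2]
grip_width: 0.014
```

Run:
```python
from h import *
o=ctrl.get_obs();print(o['time_s'],o['ee_pos'],np.degrees(o['eef_rot']),o['force'],o['moment'],o['grip_width'],o['tau'])
```

```text
23.55 [ 0.51050066 -0.18203181  0.09089838] [-1.79960928e+02 -4.38964422e-02  2.03195803e+01] [1.85515861 5.45964627 1.23183195] [ 0.92424323 -0.35167925  0.01502485] 0.013970291387818443 [ -3.0117432  -54.72123384 -30.06625772  -1.16533499  -0.09758736
   0.72368681]
```

Emit:
drive_tool(increments=[[[0,0,3],[0,0,0],0],[[0,0,3],[0,0,0],0],[[0,0,0],[0,0,0],0],[[0,0,0],[0,0,0],0]])

```text
time_s: 24.05
ee_pos: [0.5105, -0.1822, 0.0909]
eef_rot: [-3.141, -0.001, 0.253]
force: [1.8, 5.7, 2.0]
grip_width: 0.014
```

Run:
```python
from h import *
o=ctrl.get_obs();print(o['time_s'],o['ee_pos'],np.degrees(o['eef_rot']),o['force'],o['moment'],o['grip_width'],o['tau'])
```

```text
24.05 [ 0.51048093 -0.18217367  0.09090954] [-1.79974039e+02 -3.22835887e-02  1.44731076e+01] [1.78941964 5.74077352 2.02067411] [ 0.95932206 -0.38201278  0.46870779] 0.01397491873830213 [ -3.47854592 -54.59121466 -29.96606648  -0.95566113  -0.09748488
   0.46058072]
```

Emit:
drive_tool(increments=[[[0,0,3],[0,0,0],0],[[0,0,3],[0,0,0],0],[[0,0,0],[0,0,0],0],[[0,0,0],[0,0,0],0]])

```text
time_s: 24.55
ee_pos: [0.5104, -0.1824, 0.0909]
eef_rot: [-3.141, -0.0, 0.149]
force: [0.7, 5.2, 3.0]
grip_width: 0.0143
```

Run:
```python
from h import *
o=ctrl.get_obs();print(o['time_s'],o['ee_pos'],np.degrees(o['eef_rot']),o['force'],o['moment'],o['grip_width'],o['tau'])
```

```text
24.55 [ 0.51040141 -0.18235361  0.09090557] [-1.79991561e+02 -1.62298775e-02  8.54048497e+00] [0.66861134 5.21778013 3.0333092 ] [ 0.99219114 -0.28611049  1.18491129] 0.01430872992534828 [ -4.11696777 -54.01261568 -29.79164243  -0.6011088   -0.22545639
   1.14007607]
```

Emit:
drive_tool(increments=[[[0,0,2],[0,0,0],0],[[0,0,0],[0,0,0],0],[[0,0,0],[0,0,0],0],[[0,0,0],[0,0,0],0]], squeeze=60)

```text
time_s: 25.05
ee_pos: [0.5104, -0.1824, 0.0909]
eef_rot: [-3.142, -0.0, 0.115]
force: [1.1, 4.7, 3.1]
grip_width: 0.0141
```

Run:
```python
from h import *
o=ctrl.get_obs();print(o['time_s'],o['ee_pos'],np.degrees(o['eef_rot']),o['force'],o['moment'],o['grip_width'],o['tau'])
im,c=cam('wrist','w13')
```

```text
25.05 [ 0.51036437 -0.18236814  0.09090957] [-1.79999320e+02 -8.97501330e-03  6.56450754e+00] [1.07337906 4.69307088 3.05204175] [ 0.9449499  -0.26785003  1.49217461] 0.01412758580049207 [ -4.17465806 -53.92784715 -29.83171821  -0.33602192  -0.28149798
   1.44087486]
```

View pics/w13.png

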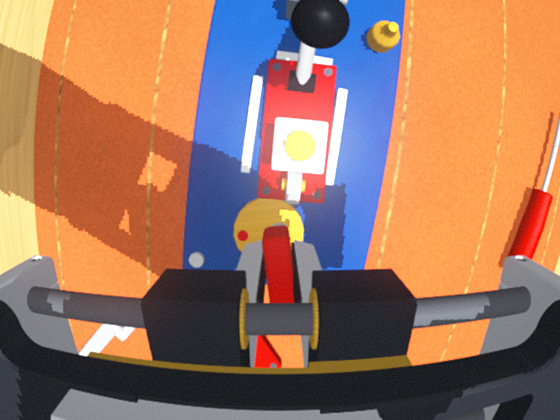

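1.5 N m is on the cam. The unit is against the stop and the disc bears on its end. Letting go.

Emit:
drive_tool(increments=[[[0,0,0],[0,0,0],0.45],[[0,0,0],[0,0,0],0.45],[[0,0,0],[0,0,0],0.45],[[0,0,0],[0,0,-25],0.45],[[0,0,0],[0,0,-45],0.45],[[0,0,0],[0,0,-50],0.45],[[0,0,0],[0,30,-20],0.45],[[0,0,0],[0,30,0],0.45],[[0,0,0],[0,0,0],0.45],[[0,0,0],[0,0,0],0.45],[[0,0,0],[0,0,0],0.45]])

```text
time_s: 26.48
ee_pos: [0.5169, -0.2415, 0.2306]
eef_rot: [-3.141, 0.0, 0.112]
force: [0.3, -0.5, 0.2]
grip_width: 0.0425
```

Run:
```python
from h import *
o=ctrl.get_obs();print(o['time_s'],o['ee_pos'],np.degrees(o['eef_rot']),o['force'])
im,c=cam('wrist','w14')
r,P=rect(im,c,(0,180,60),(5,255,255),(240,190,340,300),.104,True,(172,180,60),(180,255,255));print('bar?',r)
np.save('w14.npy',c,allow_pickle=True)
cam('scene','s14');cam('top','t14')
cv2.imwrite('pics/s14c.png',cv2.resize(cv2.imread('pics/s14.png')[170:290,170:330],(800,600),interpolation=cv2.INTER_CUBIC))
```

```text
26.475 [ 0.51688478 -0.24154241  0.23064062] [-1.79985555e+02  1.32156001e-02  6.42207777e+00] [ 0.26013303 -0.52194939  0.20895761]
bar? ((497.7507629394531, -278.3594665527344), (38.25298309326172, 37.628395080566406), 34.169551849365234)
```

View pics/w14.png

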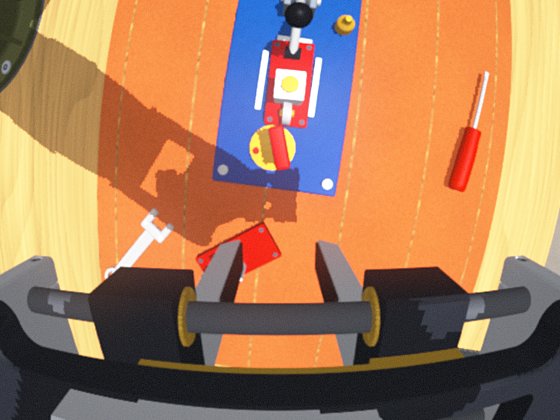

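View pics/s14c.png

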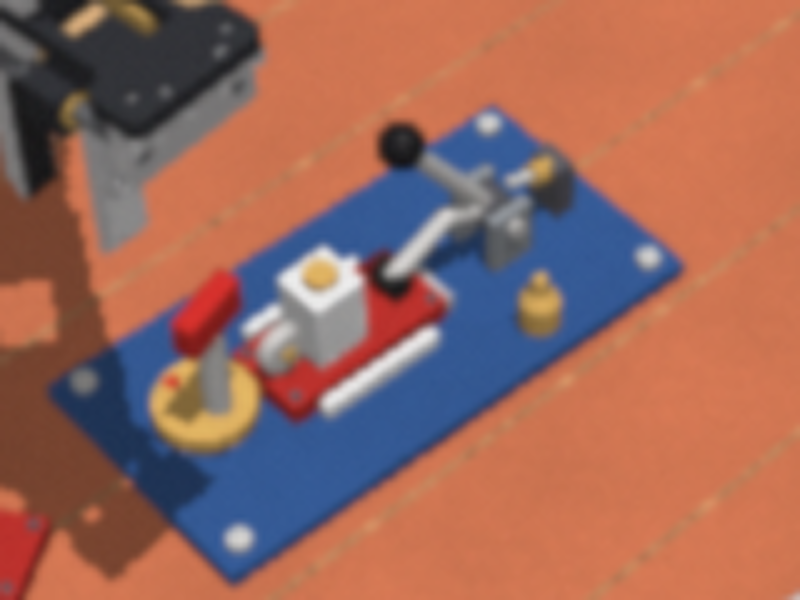

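View pics/t14.png

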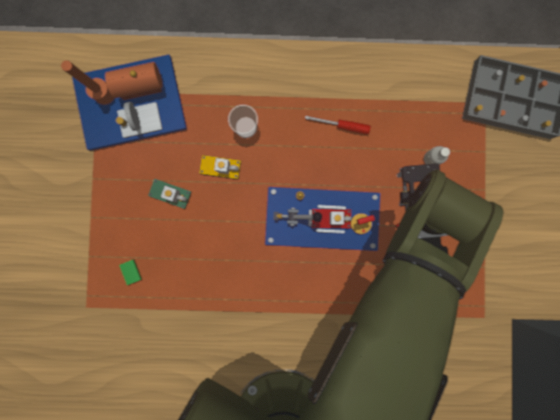

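Run:
```python
from h import *
c=np.load('w14.npy',allow_pickle=True).item();a=cv2.imread('pics/w14.png');im=cv2.cvtColor(a,cv2.COLOR_BGR2RGB)
r,P=rect(im,c,(0,180,60),(5,255,255),(262,124,300,175),.104,True,(172,180,60),(180,255,255));print('bar',r)
cv2.imwrite('pics/w14c.png',cv2.resize(a[25:185,210:350],(525,600),interpolation=cv2.INTER_CUBIC))
```

```text
bar ((508.8272705078125, -184.86268615722656), (12.38148307800293, 38.606624603271484), 24.650146484375)
```

View pics/w14c.png

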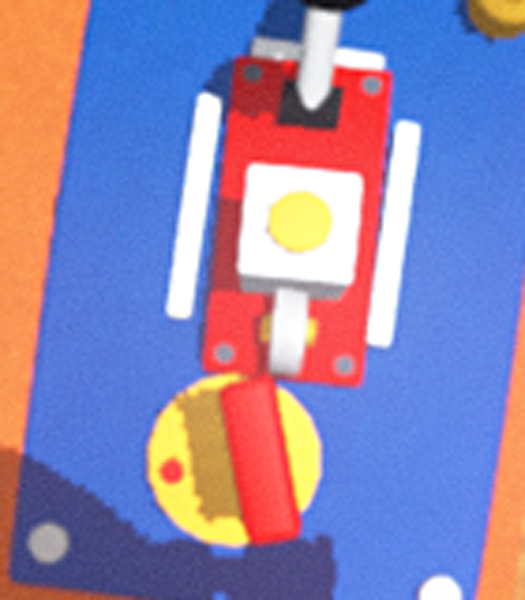

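The T-bar now reads about 1.1 rad and the unit looks slightly skewed. I'll compare with the picture taken before release.

Run:
```python
from h import *
a=cv2.imread('pics/w13.png')
cv2.imwrite('pics/w13c.png',cv2.resize(a[40:320,190:370],(386*1,600),interpolation=cv2.INTER_CUBIC))
c=np.load('w14.npy',allow_pickle=True).item()
f=lambda x,y,z:onz(c,(x-1.4)/3.75+210,(y-1.4)/3.75+25,z,True)
A=f(232,60,.026);B=f(391,72,.026);C=f(203,365,.026);D=f(361,385,.026)
ang=lambda p,q:np.degrees(np.arctan2(*(q-p)[[1,0]]))
print('unit',A,B,C,D,'edges',ang(A,C),ang(B,D),ang(A,B),ang(C,D))
r1,r2=f(220,95,.021),f(190,318,.021);r3,r4=f(420,123,.021),f(392,347,.021);print('rails',ang(r1,r2),ang(r3,r4))
print('stop R front',f(385,66,.021),'stop back',f(255,38,.021),f(385,52,.021))
print('disc',f(234,460,.03))
```

```text
unit [ 0.4873112  -0.06190187  0.026     ] [ 0.53535367 -0.05977095  0.026     ] [ 0.4894291  -0.15780031  0.026     ] [ 0.5369229  -0.15840927  0.026     ] edges -88.73483720186229 -89.08855741324655 2.5396857776416604 -0.7345909463550803
rails -90.8381994163724 -90.72726904823806
stop R front [ 0.53368873 -0.05644588  0.021     ] stop back [ 0.49317426 -0.05219623  0.021     ] [ 0.53322359 -0.05173978  0.021     ]
disc [ 0.50183776 -0.18522115  0.03      ]
```

View pics/w13c.png

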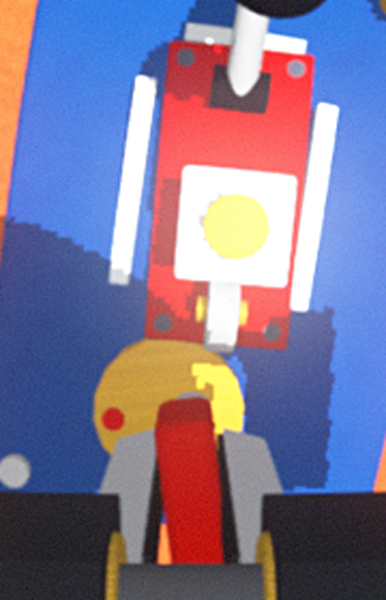

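Run:
```python
from h import *
def bar(n,roi):
    c=np.load(n+'.npy',allow_pickle=True).item();im=cv2.cvtColor(cv2.imread(f'pics/{n}.png'),cv2.COLOR_BGR2RGB)
    r,P=rect(im,c,(0,180,60),(5,255,255),roi,.104,True,(172,180,60),(180,255,255))
    m,e,v=cv2.PCACompute2(P.astype(np.float64),np.array([])); l=cv2.fitLine(P,cv2.DIST_L2,0,.01,.01).ravel()
    print(n,'center',m,'pca yaw',np.degrees(np.arctan2(e[0,1],e[0,0])),r)
    hsv=cv2.cvtColor(im,cv2.COLOR_RGB2HSV)
    # disc (yellow) circle
    m=cv2.inRange(hsv,(18,120,60),(34,255,255));x0,y0,x1,y1=roi;w=np.zeros_like(m);w[y0-15:y1+15,x0-30:x1+30]=m[y0-15:y1+15,x0-30:x1+30]
    cn,_=cv2.findContours(w,cv2.RETR_EXTERNAL,cv2.CHAIN_APPROX_NONE);k=np.vstack([q for q in cn if cv2.contourArea(q)>100])
    Q=np.array([onz(c,*q[0],.028,True)[:2] for q in k]).astype(np.float32)*1000
    h=cv2.minEnclosingCircle(Q);print(' disc',h, 'ellipse',cv2.fitEllipse(cv2.convexHull(Q)))
    b=cv2.resize(cv2.imread(f'pics/{n}.png')[y0-15:y1+15,x0-25:x1+25],None,fx=7,fy=7,interpolation=cv2.INTER_CUBIC);cv2.imwrite(f'pics/{n}z.png',b)
bar('w11',(262,128,291,185));bar('w14',(266,124,295,172))
```

```text
w11 center [[ 510.24450713 -182.32456794]] pca yaw -13.223927152655897 ((510.33013916015625, -182.488037109375), (12.583840370178223, 38.404788970947266), 76.69245910644531)
 disc ((506.8243713378906, -190.58767700195312), 24.91048812866211) ellipse ((506.8714294433594, -190.53848266601562), (48.428924560546875, 49.28306579589844), 170.0083770751953)
w14 center [[ 509.20117541 -186.86957859]] pca yaw 115.7246102633018 ((508.8272705078125, -184.86268615722656), (12.38148307800293, 38.606624603271484), 24.650146484375)
 disc ((501.3479309082031, -185.09664916992188), 25.195114135742188) ellipse ((501.3659973144531, -185.0635986328125), (49.38228988647461, 49.751670837402344), 56.62359619140625)
```

View pics/w14z.png

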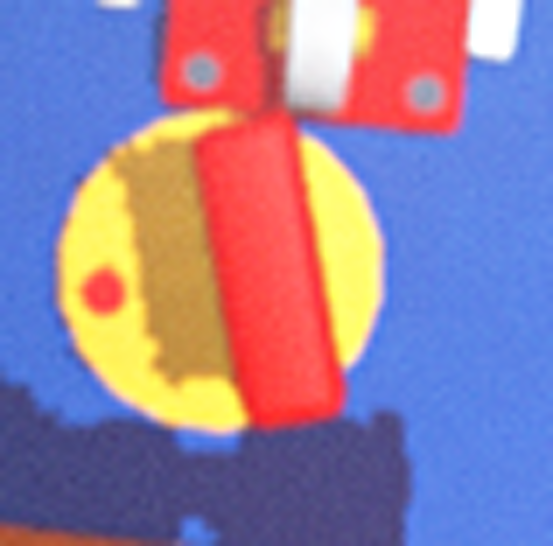

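The disc gives about 1.26 rad and the bar about 1.12, against an expected 1.3 or more, and the unit looks skewed by about 2°. There's time enough, so I'll regrip in line with the bar and press again, watching the angle and the moment.

Run:
```python
from h import *
go([.5093,-.1833,.091],22)
```

```text
turn [ -0.    -0.   -15.58] then shift [ 14.8 -57.1 139.8] n>= 2.0 3.0
```

Emit:
drive_tool(increments=[[[0,0,-7.8],[0,0,0],0.5],[[0,0,-7.8],[0,0,0],0.5],[[0,0,0],[7,-28,0],0.5],[[0,0,0],[8,-29,0],0.5],[[0,0,0],[0,0,0],0.5],[[0,0,0],[0,0,40],0.5],[[0,0,0],[0,0,40],0.5],[[0,0,0],[0,0,35],0.5],[[0,0,0],[0,0,25],0.5],[[0,0,0],[0,0,0],0.5],[[0,0,0],[0,0,0],0.5]])

```text
time_s: 28.0
ee_pos: [0.51, -0.1843, 0.0919]
eef_rot: [3.141, -0.001, 0.383]
force: [0.2, -0.3, 0.0]
grip_width: 0.0468
```

Run:
```python
from h import *
im,c=cam('wrist','w15');np.save('w15.npy',c,allow_pickle=True)
o=ctrl.get_obs();print(o['time_s'],o['ee_pos'],np.degrees(o['eef_rot']),o['force'],o['moment'],o['grip_width'])
cv2.imwrite('pics/w15c.png',cv2.resize(cv2.imread('pics/w15.png')[20:320,170:410],(480,600),interpolation=cv2.INTER_CUBIC))
```

```text
28.05 [ 0.51008848 -0.18426295  0.0920639 ] [ 1.79920028e+02 -7.68660099e-02  2.19743294e+01] [-0.60976777 -0.26579864 -0.35188576] [-0.02871957 -0.11935842 -0.01623746] 0.04715355355509188
```

View pics/w15c.png

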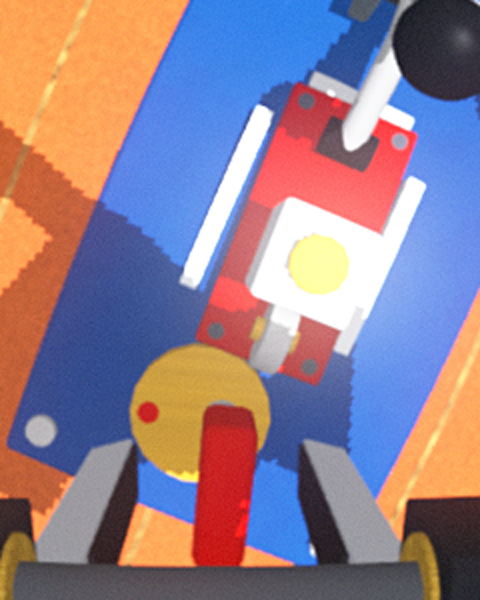

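Emit:
drive_tool(increments=[[[0,0,0],[0,0,0],0.2],[[0,0,0],[0,0,0],0],[[0,0,0],[0,0,0],0],[[0,0,0],[0,0,0],0],[[0,0,0],[0,0,0],0]], squeeze=60)

```text
time_s: 28.68
ee_pos: [0.5108, -0.1832, 0.091]
eef_rot: [3.141, -0.003, 0.384]
force: [11.5, 5.6, -3.9]
grip_width: 0.0137
```

```bash
cat > s.py <<'E'
from h import *
o=ctrl.get_obs();print(o['time_s'],o['ee_pos'].round(4),np.degrees(o['eef_rot'])[2].round(2),o['force'].round(1),o['moment'].round(2),o['grip_width'].round(5))
E
python3 s.py
```

```text
Traceback (most recent call last):
  File "s.py", line 2, in <module>
    o=ctrl.get_obs();print(o['time_s'],o['ee_pos'].round(4),np.degrees(o['eef_rot'])[2].round(2),o['force'].round(1),o['moment'].round(2),o['grip_width'].round(5))
                                                                                                                                          ^^^^^^^^^^^^^^^^^^^^^
AttributeError: 'float' object has no attribute 'round'
```

Emit:
drive_tool(increments=[[[0,0,3],[0,0,0],0],[[0,0,2],[0,0,0],0],[[0,0,0],[0,0,0],0]])

```text
time_s: 29.05
ee_pos: [0.5106, -0.1831, 0.091]
eef_rot: [3.141, -0.003, 0.296]
force: [10.0, 5.3, -1.8]
grip_width: 0.0135
```

```bash
python3 s.py
```

```text
Traceback (most recent call last):
  File "s.py", line 2, in <module>
    o=ctrl.get_obs();print(o['time_s'],o['ee_pos'].round(4),np.degrees(o['eef_rot'])[2].round(2),o['force'].round(1),o['moment'].round(2),o['grip_width'].round(5))
                                                                                                                                          ^^^^^^^^^^^^^^^^^^^^^
AttributeError: 'float' object has no attribute 'round'
```

Emit:
drive_tool(increments=[[[0,0,3],[0,0,0],0],[[0,0,2],[0,0,0],0],[[0,0,0],[0,0,0],0]])

```text
time_s: 29.42
ee_pos: [0.5105, -0.1832, 0.091]
eef_rot: [3.141, -0.002, 0.21]
force: [7.9, 4.4, -1.2]
grip_width: 0.0133
```

```bash
python3 s.py
```

```text
Traceback (most recent call last):
  File "s.py", line 2, in <module>
    o=ctrl.get_obs();print(o['time_s'],o['ee_pos'].round(4),np.degrees(o['eef_rot'])[2].round(2),o['force'].round(1),o['moment'].round(2),o['grip_width'].round(5))
                                                                                                                                          ^^^^^^^^^^^^^^^^^^^^^
AttributeError: 'float' object has no attribute 'round'
```

```bash
sed -i "s/o\['grip_width'\].round(5)/round(float(o['grip_width']),5)/" s.py; python3 s.py
```

```text
29.425 [ 0.5105 -0.1832  0.091 ] 12.04 [ 7.9  4.4 -1.2] [ 0.83 -1.38  0.82] 0.01333
```

Emit:
drive_tool(increments=[[[0,0,2],[0,0,0],0],[[0,0,2],[0,0,0],0],[[0,0,0],[0,0,0],0]])

```text
time_s: 29.8
ee_pos: [0.5103, -0.1829, 0.091]
eef_rot: [-3.141, -0.002, 0.141]
force: [7.2, 7.4, -0.4]
grip_width: 0.0139
```

```bash
python3 s.py
```

```text
29.8 [ 0.5103 -0.1829  0.091 ] 8.06 [ 7.2  7.4 -0.4] [ 1.33 -1.16  1.08] 0.01393
```

Emit:
drive_tool(increments=[[[0,0,2],[0,0,0],0],[[0,0,2],[0,0,0],0],[[0,0,0],[0,0,0],0]])

```text
time_s: 30.18
ee_pos: [0.5103, -0.183, 0.0911]
eef_rot: [-3.141, -0.002, 0.072]
force: [5.9, 6.7, -0.8]
grip_width: 0.0146
```

```bash
python3 s.py
```

```text
30.175 [ 0.5103 -0.183   0.0911] 4.1 [ 5.9  6.7 -0.8] [ 1.2  -1.12  1.5 ] 0.0146
```

Emit:
drive_tool(increments=[[[0,0,2],[0,0,0],0],[[0,0,2],[0,0,0],0],[[0,0,0],[0,0,0],0]])

```text
time_s: 30.55
ee_pos: [0.5103, -0.1831, 0.091]
eef_rot: [-3.141, -0.002, 0.002]
force: [7.0, 5.2, 0.3]
grip_width: 0.0144
```

```bash
python3 s.py
python3 - <<'E'
from h import *
im,c=cam('wrist','w16');np.save('w16.npy',c,allow_pickle=True)
cv2.imwrite('pics/w16c.png',cv2.resize(cv2.imread('pics/w16.png')[20:320,170:410],(480,600),interpolation=cv2.INTER_CUBIC))
E
```

```text
30.55 [ 0.5103 -0.1831  0.091 ] 0.11 [7.  5.2 0.3] [ 1.12 -1.08  1.64] 0.0144
```

View pics/w16c.png

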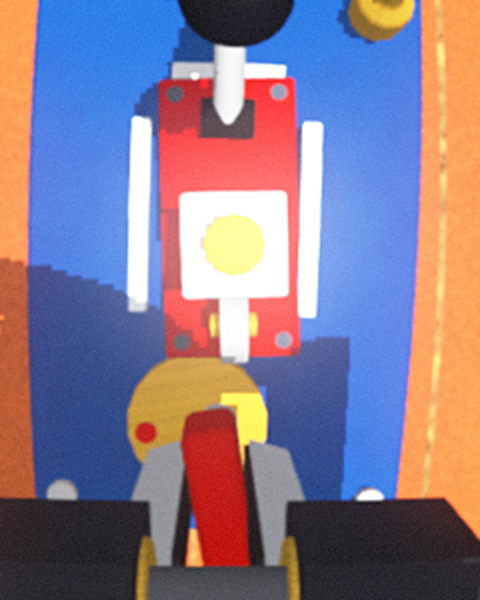

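Emit:
drive_tool(increments=[[[0,0,0],[0,0,0],0.5],[[0,0,0],[0,0,0],0.5],[[0,0,0],[0,0,0],0.5],[[0,0,0],[0,0,-1],0.5]])

```text
time_s: 31.1
ee_pos: [0.5094, -0.1839, 0.0917]
eef_rot: [-3.142, 0.0, -0.001]
force: [-0.1, 0.3, -0.5]
grip_width: 0.0469
```

```bash
python3 s.py
python3 - <<'E'
from h import *
im,c=cam('wrist','w17');np.save('w17.npy',c,allow_pickle=True)
cv2.imwrite('pics/w17c.png',cv2.resize(cv2.imread('pics/w17.png')[20:320,170:410],(480,600),interpolation=cv2.INTER_CUBIC))
E
```

```text
31.1 [ 0.5094 -0.1839  0.0917] -0.03 [-0.1  0.3 -0.5] [-0.02 -0.06  0.04] 0.04687
```

View pics/w17c.png

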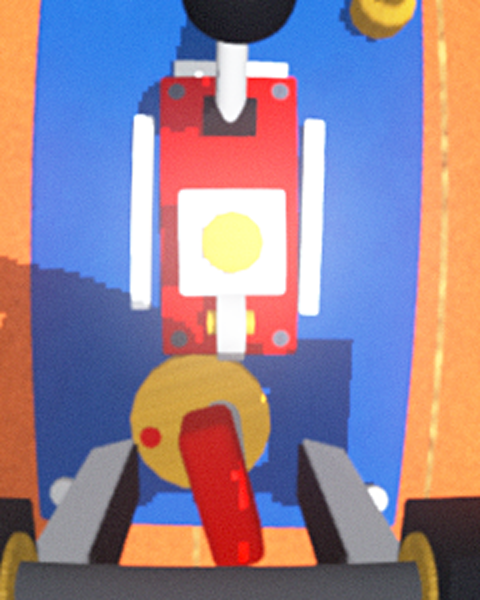

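Emit:
drive_tool(increments=[[[0,0,0],[0,0,-30],0.5],[[0,0,0],[0,0,-45],0.5],[[0,0,0],[0,0,-45],0.5],[[0,0,0],[0,30,-20],0.5],[[0,0,0],[0,35,0],0.5],[[0,0,0],[0,0,0],0.5],[[0,0,0],[0,0,0],0.5],[[0,0,0],[0,0,0],0.5]])

```text
time_s: 32.15
ee_pos: [0.5095, -0.248, 0.2317]
eef_rot: [-3.141, 0.0, 0.001]
force: [0.1, 0.3, 0.5]
grip_width: 0.0469
```

```bash
python3 s.py
python3 - <<'E'
from h import *
im,c=cam('wrist','w18');np.save('w18.npy',c,allow_pickle=True)
a=cv2.imread('pics/w18.png');cv2.imwrite('pics/w18c.png',cv2.resize(a[15:195,200:360],(533,600),interpolation=cv2.INTER_CUBIC))
cv2.imwrite('pics/w18.png',a)
E
```

```text
32.15 [ 0.5095 -0.248   0.2317] 0.03 [0.1 0.3 0.5] [ 0.01 -0.13 -0.  ] 0.04692
```

View pics/w18c.png

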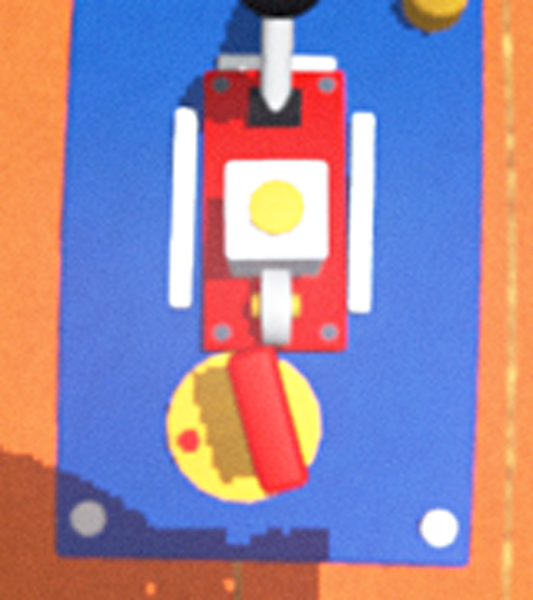

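Run:
```python
from h import *
n='w18';c=np.load(n+'.npy',allow_pickle=True).item();im=cv2.cvtColor(cv2.imread(f'pics/{n}.png'),cv2.COLOR_BGR2RGB);hsv=cv2.cvtColor(im,cv2.COLOR_RGB2HSV)
r,P=rect(im,c,(0,180,60),(5,255,255),(266,121,296,166),.104,True,(172,180,60),(180,255,255));print('bar',r)
m=cv2.inRange(hsv,(18,120,60),(34,255,255));w=np.zeros_like(m);w[115:170,245:300]=m[115:170,245:300]
cn,_=cv2.findContours(w,cv2.RETR_EXTERNAL,cv2.CHAIN_APPROX_NONE);k=np.vstack([q for q in cn if cv2.contourArea(q)>60])
Q=np.array([onz(c,*q[0],.028,True)[:2] for q in k]).astype(np.float32)*1000;print('disc',cv2.minEnclosingCircle(Q))
f=lambda x,y,z:onz(c,(x-1.2)/3.33+200,(y-1.2)/3.33+15,z,True).round(4)
A,B,C,D=f(205,71,.026),f(345,71,.026),f(203,350,.026),f(346,350,.026)
ang=lambda p,q:np.degrees(np.arctan2(*(q-p)[[1,0]]))
print('unit',A,B,C,D,ang(A,C),ang(B,D),ang(A,B),ang(C,D));print('rails',ang(f(191,110,.021),f(190,306,.021)),ang(f(352,112,.021),f(348,312,.021)),f(191,210,.021),f(350,210,.021))
print('stop face',f(225,71,.021),f(336,70,.021))
```

```text
bar ((507.6244201660156, -185.06234741210938), (11.96589469909668, 38.73357391357422), 26.667524337768555)
disc ((501.2357177734375, -185.03587341308594), 25.081186294555664)
unit [ 0.4885 -0.06    0.026 ] [ 0.5363 -0.0598  0.026 ] [ 0.4881 -0.1593  0.026 ] [ 0.5362 -0.1592  0.026 ] -90.23079746068552 -90.05764160984228 0.23972989608085088 0.11911787310686593
rails -90.08115544078765 -91.27303002005675 [ 0.4837 -0.1097  0.021 ] [ 0.538  -0.1096  0.021 ]
stop face [ 0.4952 -0.0585  0.021 ] [ 0.5335 -0.0579  0.021 ]
```

Run:
```python
from h import *
for n,rows in (('w14',(130,160)),('w18',(127,158)),('w11',(140,172))):
    c=np.load(n+'.npy',allow_pickle=True).item();im=cv2.cvtColor(cv2.imread(f'pics/{n}.png'),cv2.COLOR_BGR2RGB);hsv=cv2.cvtColor(im,cv2.COLOR_RGB2HSV)
    m=cv2.inRange(hsv,(0,170,60),(6,255,255))|cv2.inRange(hsv,(172,170,60),(180,255,255))
    L=[];Rr=[]
    for v in range(*rows):
        u=np.nonzero(m[v,262:300])[0]+262; 
        # longest run
        s=np.split(u,np.nonzero(np.diff(u)>1)[0]+1); s=max(s,key=len); L.append(onz(c,s[0],v,.104,True)[:2]);Rr.append(onz(c,s[-1],v,.104,True)[:2])
    for e in (L,Rr):
        l=cv2.fitLine(np.array(e,np.float32),cv2.DIST_HUBER,0,.001,.001).ravel();print(n,(np.degrees(np.arctan2(l[1],l[0]))+90)%180-90, end=' ')
    print()
```

```text
w14 -73.63084 w14 -65.4582 
w18 -75.153046 w18 -67.96051 
w11 -13.338089 w11 -14.226082
```

Run:
```python
from h import *
cam('scene','s19')
cv2.imwrite('pics/s19c.png',cv2.resize(cv2.imread('pics/s19.png')[170:290,170:330],(800,600),interpolation=cv2.INTER_CUBIC))
```

```text
(no output)
```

View pics/s19c.png

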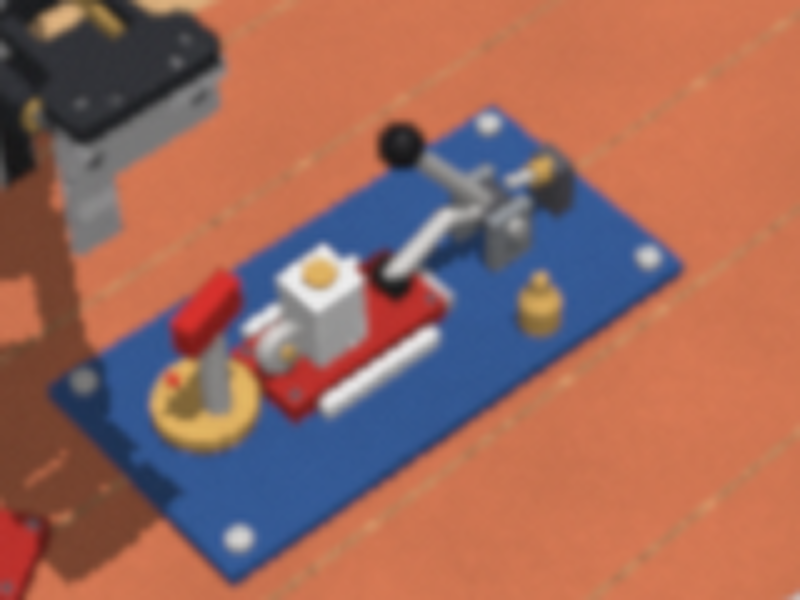

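```bash
python3 -c "
from station import ctrl
print(ctrl.hand_in())"
```

```text
the job is handed in; nothing more can be done
None
```

The red unit farthest to the robot's left is mounted in the jig, and I handed the job in at about 32 s. I did it in the order asked: lever back until the arm stayed up, unit set down between the rails, lever forward, then the T-handle turned clockwise.

**What the last pictures show:** the unit lies flat and square between the rails, with its bare end at the stop. The stop's edge is partly hidden, but any gap looks like about 0.2 mm. The arm's pad is on the bed and the brass disc meets the flywheel end. The gripper is open and clear of everything. I saw nothing else on the table moved.

**The T-handle took two presses:** after the first press the unit looked about 2° skewed and the angle read low, so I gripped the handle again and pressed to a stall at about 1.6 N m. Both times the bar cocked several degrees in the pads.

**One check that did not fully agree:** on letting go, the bar sprang back by about 0.1 rad. My final readings of the eccentric's angle ran from 1.16 to 1.29 rad. That is at or slightly below the stated contact angle of about 1.3, with several degrees of uncertainty. The stall and the visible contact say it is pressed, but I did not measure how much pressure remains.

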